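# Fetch the pressing block from the turntable and nip a book in the screw press

### The arm

A 7-joint arm with a two-finger parallel gripper is mounted at the origin on a cart in front of the work surface, level with it; the furniture and walls round the work are solid. World frame = base frame: x ahead of the robot, y to its left, z up, the work surface at z = 0. Lengths are in mm, angles in degrees, forces in N, time in s.
With the tool pointing down it reaches from about 350 to 900 mm from the base axis. Payload 7.2 kg.
Tool frame: the origin (TCP) lies between the finger pads; the fingertips stand robot.tip_extent ahead of it and the grasp point (between the pads) lies 5 mm behind it (robot.tip_extent is the distance from the TCP to the fingertips, in mm); z points along the fingers, y is the line along which they close (so a half turn about z gives the same grasp; the last joint's range is limited). The gripper opens to 85 mm and grips with 20 to 120 N. Pads are 22 mm wide; open, the fingers measure 114 mm over their backs; the gripper's body (76 mm by 85 mm) begins 54 mm behind the grasp point. The pads swing forward as they close: fully open they stand 13 mm farther back than shut.
Start: joints at [63.644, 23.554, -0.728, 91.456, 0.321, 64.991, -4.71], TCP at [238.646, -577.647, 245.297] pointing down, gripper open.
Joint ranges: [-169.25, 169.25], [-16.82, 113.86], [-84.01, 82.57], [7.8, 145.47], [-59.2, 239.2], [7.22, 106.19], [-163.78, 163.78]. Speed limits (degrees/s): [136.94, 136.94, 172.46, 172.46, 180, 180, 180].

### API

Orientations are given as [roll, pitch, yaw] about the fixed x, y, z axes, in that order (R = Rz(yaw) Ry(pitch) Rx(roll)).
In Python, from bench import get_state, viewer, robot, boxes_of, pinpoint gives the robot as it stands.
- The arm moves only by the tool play_rows, never from a script. Its argument "targets" is a list of rows, each a list of 3 entries, a list of its own where there are three numbers: the shift along the tool's x, y, z scaled (see below), then the turn, a rotation vector about the tool's x, y, z scaled (see below), then the finger opening in mm, from 0 to 85.4. In form: [[[x, y, z], [ax, ay, az], fingers], ...]. A call has 1 to 20 rows; each row shifts and turns the commanded pose from where the row before left it, along the tool's axes as they then stand; what a row does not reach is not made up. The controller multiplies each number of a shift by 50 mm and each number of a turn by pi rad. A row lasts 1/8 s, in which the tool goes at most 62.5 mm and 10.7 degrees, less where a joint would pass 70% of its speed; a pose out of reach is approached as far as the arm can. A call with a number of a shift or a turn outside -1 to 1 is refused whole. A call with a gripper value outside its range is refused whole. The fingers move at their own pace and stop on an object; "squeeze" is the grip in N (left out, the last holds). Time passes only in rows, so rows that do not move let the fingers close. It gives the time, the measured TCP pose, the force, the opening and the grip force at its end, in the units of the state.
- get_state(): the state, without advancing time (a new reading comes with each control period).
- viewer.snapshot(name): name is "side" or "top" or "wrist"; returns the picture (400x640x3 uint8, red, green, blue); there is no depth.
- viewer.camera_params(name): a dict with "fx", "fy", "cx", "cy" (pixels), "cam_to_world" (4x4, takes a point from camera to world coordinates). Camera axes: x right, y down, z forward; pixel columns grow to the right and rows downward; lengths in mm; the calibration is good to about 2 mm. A picture is of the moment at which its call begins: read the wrist's pose just before it. camera_params takes no time and is no camera call; for the wrist camera it gives the pose at the moment of the call.
- robot.hand_in(): hands the job in; it is judged then, once.
Trained networks look in the newest picture that a camera, given by its name, has taken for a name from the list of things; names that differ only in an ending like _2 or _b are one class to them, and where a whole thing is asked for, a point or a joint stands for the part that bears it (a point fixed in the world has none). Each returns a list of dicts, best first, with "conf" (0 to 1); they miss things now and then, are a little off and sometimes report something else, mostly with a low value. They report only what shows in the picture. A call takes as long as a camera call.
- boxes_of(camera, name): "extent" ([centre column, centre row, width, height] in pixels, round what is visible of it).
- pinpoint(camera, name): "xy" ([column, row] in pixels: a listed point, or the origin of a listed thing).
The state is a dict: "clock": time; "q": joint angles; "joint_velocities": joint speeds; "joint_efforts": joint torques, N m; "position": TCP position; "ee_rot": TCP orientation; "contact_force": force on the tool from outside, world axes, zero at the start; "wrist_torque": the same for the moment, N m; "grip_width": finger opening in mm; "grasp_force": force on a finger pad.
Only numpy, scipy, OpenCV 4.12 (cv2) and the standard library are available. Lean on these libraries where they do the work, as an engineer would, in place of code of your own. Each camera call takes 0.05 s, during which the arm holds its last target. There are 200 camera calls.

### The job

The notebook lying in the small screw press is to be pressed. Turn the turntable in the wooden cubby until the wooden pressing block comes round to the opening, take the block out and lay it felt side down, flat on the notebook, centred under the screw's pad and pointing straight in from front to back. Then turn the press handle clockwise until the pad is snug on the block, firmly but without forcing it, and let go; leave the other things on the turntable and the ink bottle where they are.

Things in the scene. Friction and masses are not known exactly. Their poses are not given: they have to be found in the camera images.
- cubby: Fixed wooden cubby, open at the front, 332 mm wide, 156 mm high. Origin on the desk on the turntable's upright axis; x points into the cubby, away from the opening, z up. The side walls (inner faces at y = +-0.156) begin at x = -0.06. Only the front of the turntable sticks out.
- roof_edge (a point): Middle of the lower front edge of the cubby's roof, 95 mm in front of the turntable's axis, 142 mm above the desk; axes as the cubby's. The roof (14 mm thick) covers all behind it; things on it stand 15 mm high or less and at least 30 mm behind this edge. A gripper gets in under the edge only with its upper end leaning back toward the robot.
- rotor: The turntable: round tray, radius 146 mm, felt top at z = 0.042. It turns either way without stops about the upright axis through its origin (on the desk); about 0.5 N at the rim moves it, friction keeps it where it is left. Hub radius 16 mm. Five dividers make five bays of 72 degrees, centred 180, 252, 324, 36 and 108 degrees from its x axis; the block lies in the 180 degree bay (along -x).
- hub (a point): Top of the turntable's hub, on its axis, 120 mm above the desk. Five dividers (5 mm thick, top 98 mm above the desk) run out from the hub, at 216, 288, 0, 72 and 144 degrees from the rotor's x axis; each ends in an upright steel finger post (12 mm thick, 137 mm from the axis, 113 mm high above the desk, small ball on it to 123 mm). Push a post sideways to turn the tray.
- bay_front (a point): Fixed point in the middle of the opening, 90 mm in front of the turntable's axis, 57 mm above the desk: where the block's centre comes when its bay faces straight out of the opening (within about 30 mm will do).
- block: The loose pressing block: plain wooden block 100 x 36 x 30 mm, thin felt sole underneath, about 90 g. Origin at the centre of its underside, x along its length, z up. It lies flat on the tray with its length along its bay, 40 to 140 mm from the turntable's axis. Grip it across its 36 mm width near the outer end.
- block_center (a point): Centre of the pressing block, 15 mm above its underside.
- press: Fixed grey cast screw press, open at front and sides. Origin on the desk on the screw's upright axis; x points to its back, away from the open front. Base plate 126 mm wide, x = -0.09 to 0.125, top 22 mm above the desk. Column at the back, front face at x = 0.087. The block comes in from the front, the gripper leaning back to clear boss and handle.
- boss (a point): Centre of the underside of the round boss (radius 18 mm, 113 to 141 mm above the desk) that guides the screw, at the front end of the press's arm (36 mm wide, 115 to 137 mm above the desk), which comes from the column.
- book: The loose closed notebook, 148 x 106 x 12 mm, lying flat on the press's base plate under the screw. Origin at the centre of its underside, x along its length, which runs from the front of the press to the back.
- press_seat (a point): Fixed point on the screw's axis, 49 mm above the desk: where the block's centre belongs when the block lies on the notebook centred under the pad. Its axes are those of the press.
- pad: Round steel pad under the screw, 44 mm across. Origin at the centre of its underside: at the start 9 to 15 mm above the top of a block lying on the notebook. It sinks 4 mm per radian (25 mm a turn) of the handle. It is sprung: about 25 N for each mm the screw goes on after meeting the block. Snug is 8 N or more between pad and block; 100 N is too much.
- bar_end (a point): Centre of one of the two like black balls (18 mm) at the ends of the handle: a straight level bar, 10 mm thick, balls 56 mm either side of the screw's axis, 187 to 193 mm above the desk at the start; it sinks with the screw. Clockwise from above tightens. Nothing stands above it; push the bar round sideways.
- screw_head (a point): Centre of the screw's round head (radius 14 mm, from 14 mm below to 12 mm above the bar's axis), on the bar's axis. Turning the handle takes about 0.09 N m when free and 0.004 N m more per N between pad and block (5 N sideways on the bar at 50 mm from the axis: a squeeze of about 40 N). When let go it stays, easing off to 20 to 30 N if tighter.
- glue: Bystander on the turntable: glue stick, 86 mm long, 22 mm high. Origin under its centre.
- rubber_eraser: Bystander on the turntable: eraser, 48 x 21 x 12 mm. Origin under its centre.
- candle: Bystander on the turntable: tea light in a metal cup, 39 mm across, 18 mm high. Origin under its centre.
- ink: Bystander on the desk: loose square ink bottle, 44 x 44 x 50 mm. Origin under its centre.

How it is judged:
By the outcome, as a careful person would: the job done as asked, in the order asked, and still so for the second after the job is handed in, with the robot touching nothing.
It also fails if it takes over 72 s, if anything falls off the work surface, if the arm or the gripper's body presses on something with over 40 N, if the wrist force passes 120 N, or if a joint passes its speed limit or range.

## Working session

There is one attempt and no reset: what is moved stays moved. The work goes in short steps, Python scripts to look and compute and a tool call to move; the robot and the scene stay as the last step left them, time stands still between calls to the robot, and variables do not carry over. Pictures are saved under pics/ and viewed, at most 10 in all, crops included, and the job is handed in when it is done.

Besides the shell and the picture viewer there is one more tool, called after "Call:" by a JSON object that holds its "api" and its "payload", one argument or row to a line. play_rows: Moves the arm, as the interface text tells. Its arguments: {"type":"object","properties":{"targets":{"type":"array"},"squeeze":{"type":"number"}},"required":["targets"]}

```bash
ls; mkdir -p pics; cat > h.py <<'E'
import numpy as np, cv2
from bench import get_state, viewer, robot, boxes_of, pinpoint
from scipy.spatial.transform import Rotation as R
def proj(c,P):
    p=viewer.camera_params(c); M=np.linalg.inv(np.array(p['cam_to_world'])); q=M[:3,:3]@np.array(P)+M[:3,3]
    return [p['fx']*q[0]/q[2]+p['cx'],p['fy']*q[1]/q[2]+p['cy']]
def ray(c,uv):
    p=viewer.camera_params(c); T=np.array(p['cam_to_world'])
    d=T[:3,:3]@np.array([(uv[0]-p['cx'])/p['fx'],(uv[1]-p['cy'])/p['fy'],1]); return T[:3,3],d
def atz(c,uv,z):
    o,d=ray(c,uv); return o+d*(z-o[2])/d[2]
def tri(a,ua,b,ub):
    o1,d1=ray(a,ua);o2,d2=ray(b,ub);A=np.stack([d1,-d2],1);s=np.linalg.lstsq(A,o2-o1,rcond=None)[0]
    p,q=o1+s[0]*d1,o2+s[1]*d2; return (p+q)/2,np.linalg.norm(p-q)
E
python3 - <<'E'
from h import *
np.set_printoptions(precision=1,suppress=True)
s=get_state();print(s['position'],s['ee_rot'],robot.tip_extent)
im={}
for c in('side','top','wrist'):
    im[c]=viewer.snapshot(c);p=viewer.camera_params(c);print(c,p['fx'],np.array(p['cam_to_world'])[:3])
    cv2.imwrite(f'pics/{c}0.png',im[c][:,:,::-1])
for n in['roof_edge','hub','block_center','boss','press_seat','bar_end','screw_head','ink','glue','press','cubby','bay_front','pad','book']:
    for c in('side','top'):
        print(n,c,[(np.round(r['xy'],1).tolist(),round(r['conf'],2)) for r in pinpoint(c,n)[:3]])
cv2.imwrite('pics/a.png',np.vstack([im['side'],im['top']])[:,:,::-1][:, :])
i=cv2.resize(np.vstack([im['side'],im['top']]),(480,600),interpolation=cv2.INTER_AREA)
E
```

```text
pics
[ 238.4 -577.2  244.4] [-179.9    0.    22.4] 14.0
side 406.6008151706279 [[  -0.1   -0.5    0.8 -130.4]
 [  -1.     0.1   -0.1 -156.9]
 [  -0.    -0.8   -0.5  573. ]]
top 479.104206589031 [[  -0.    -1.     0.1  518.5]
 [  -1.     0.     0.  -225.5]
 [  -0.    -0.1   -1.  1353.1]]
wrist 315.17628407762703 [[   0.4   -0.9   -0.2  299.3]
 [  -0.9   -0.4   -0.1 -552.1]
 [  -0.     0.3   -1.   371.5]]
roof_edge side [([389.9, 214.7], 0.9)]
roof_edge top [([386.2, 243.0], 0.98)]
hub side []
hub top [([325.0, 167.1], 0.48)]
block_center side []
block_center top [([245.9, 188.1], 0.6), ([252.0, 191.9], 0.16)]
boss side []
boss top [([247.7, 187.5], 0.93)]
press_seat side []
press_seat top [([249.7, 190.7], 0.84)]
bar_end side []
bar_end top [([216.6, 179.3], 0.51)]
screw_head side []
screw_head top [([241.0, 185.1], 0.76)]
ink side [([302.8, 221.4], 0.64)]
ink top [([324.7, 167.8], 0.48)]
glue side [([360.9, 234.4], 0.76)]
glue top []
press side [([398.1, 246.8], 0.63)]
press top [([251.3, 190.3], 0.91)]
cubby side []
cubby top [([385.7, 240.7], 0.21)]
bay_front side []
bay_front top []
pad side [([436.3, 247.2], 0.4)]
pad top [([245.3, 190.4], 0.57)]
book side [([437.9, 247.4], 0.38)]
book top [([249.4, 193.9], 0.79)]
```

View pics/side0.png

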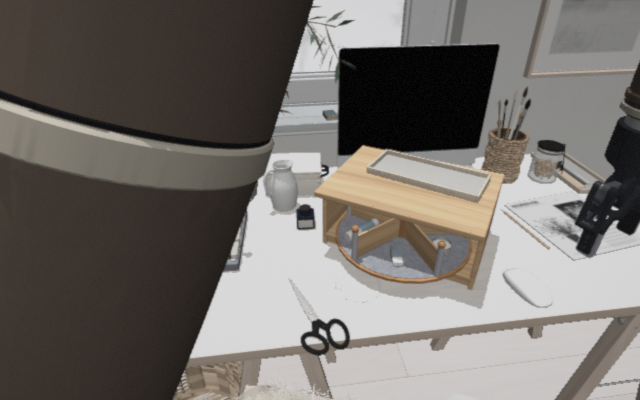

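View pics/top0.png

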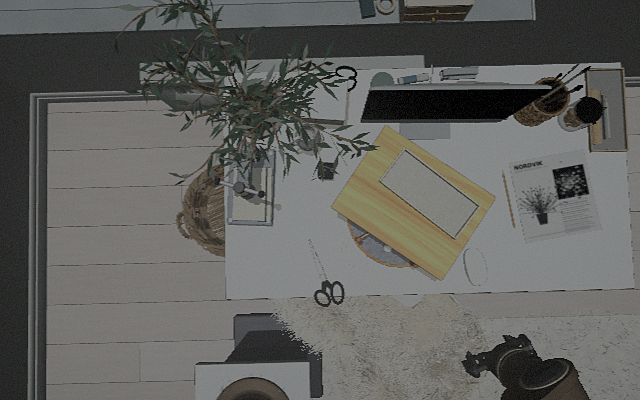

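Side: the cubby faces the robot, with posts at (355,230) and (440,243) and the eraser at (398,256) in the front bay. Top: the cubby front edge runs (334,206)–(443,279), and the press is at (250,190) with its front toward the robot.

```bash
python3 - <<'E'
from h import *
np.set_printoptions(precision=1,suppress=True)
for z,l in((156,[(334,206),(388,126),(495,196),(443,279)]),(22,[(229,150),(275,150),(273,225),(228,225)]),(142,[(386.2,243)]),(49,[(249.7,190.7)]),(190,[(241,185.1),(216.6,179.3)])):
    for u in l: print(z,u,atz('top',u,z))
print(atz('side',(389.9,214.7),142))
for u in[(355,230),(440,243)]: print('post ball',atz('side',u,118))
s=get_state();print(s['clock'])
W=np.array(viewer.camera_params('wrist')['cam_to_world']);Rt=R.from_euler('xyz',s['ee_rot'],degrees=True).as_matrix()
print('cam in tool',Rt.T@(W[:3,3]-s['position']),'\n',Rt.T@W[:3,:3])
E
```

```text
156 (334, 206) [ 573.3 -239.3  156. ]
156 (388, 126) [ 771.6 -381.2  156. ]
156 (495, 196) [ 587.4 -642.7  156. ]
156 (443, 279) [ 384.9 -504.4  156. ]
22 (229, 150) [744.3  48.7  22. ]
22 (275, 150) [740.8 -80.1  22. ]
22 (273, 225) [531.2 -70.2  22. ]
22 (228, 225) [534.6  54.8  22. ]
142 (386.2, 243) [ 477.1 -368.4  142. ]
49 (249.7, 190.7) [626.2 -11.6  49. ]
190 (241, 185.1) [628.8 -13.8 190. ]
190 (216.6, 179.3) [644.6  45.5 190. ]
[ 485.6 -364.5  142. ]
post ball [ 478.9 -296.8  118. ]
post ball [ 418.4 -440.9  118. ]
1.55
cam in tool [  65.8   -0.2 -126.8] 
 [[-0.  -1.  -0.3]
 [ 1.  -0.   0. ]
 [-0.  -0.3  1. ]]
```

View pics/wrist0.png

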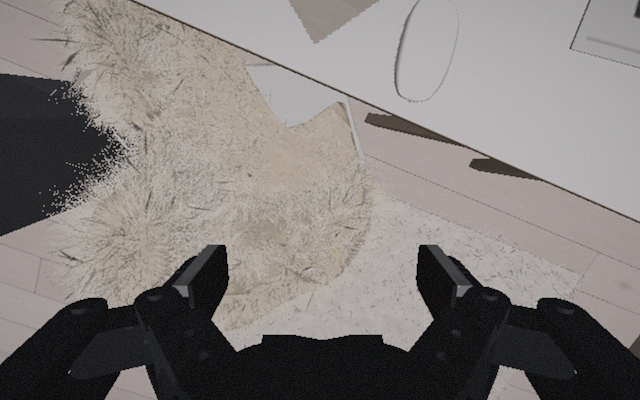

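```bash
cat >> h.py <<'E'
def rot(yaw,lean): return R.from_euler('xyz',[180,-lean,yaw],degrees=True)
def plan(wps,start=None):
    """wps: (pos,yaw,lean,opening,nrows); carries the rounding along; prints rows"""
    if start is None:
        s=get_state(); p=np.array(s['position'],float); r=R.from_euler('xyz',s['ee_rot'],degrees=True)
    else: p,r=np.array(start[0],float),rot(*start[1:])
    out=[]
    for P,y,l,o,n in wps:
        p0,r0=p.copy(),r; P=np.array(P,float); dr=(r0.inv()*rot(y,l)).as_rotvec()
        for k in range(1,n+1):
            tp=p0+(P-p0)*k/n; tr=r0*R.from_rotvec(dr*k/n)
            sh=np.round(r.inv().apply(tp-p)/50,2); tu=np.round((r.inv()*tr).as_rotvec()/np.pi,3)
            if np.abs(sh).max()>1 or np.linalg.norm(sh)>1.25 or np.linalg.norm(tu)>.0594: print('FAST',sh,tu)
            p=p+r.apply(sh*50); r=r*R.from_rotvec(tu*np.pi)
            out.append([(sh+0.).tolist(),(tu+0.).tolist(),o])
    print(len(out),str(out).replace(' ',''))
C=np.array([557.,-425,0]);CY=-35.5
def cub(x,y,z,C=C,yaw=CY): return C+rot(yaw,0).apply([x,-y,-z])
E
python3 - <<'E'
from h import *
i=viewer.snapshot('side')
for n in('block','glue','candle','rubber_eraser','block_center','hub'):
    print(n,[(np.round(r['extent']).tolist(),round(r['conf'],2)) for r in boxes_of('side',n)[:3]])
cv2.imwrite('pics/c1.png',cv2.resize(i[190:290,310:510],(800,400),interpolation=cv2.INTER_CUBIC)[:,:,::-1])
plan([([330,-400,290],-10,20,0,6),([*cub(-225,0,0)[:2],190],CY,48,0,6)])
E
```

```text
block [([408.0, 218.0, 187.0, 150.0], 0.7)]
glue [([360.0, 230.0, 35.0, 19.0], 0.81)]
candle []
rubber_eraser [([403.0, 244.0, 136.0, 77.0], 0.64), ([397.0, 257.0, 17.0, 19.0], 0.63)]
block_center []
hub [([404.0, 245.0, 134.0, 79.0], 0.86)]
12 [[[0.51,-0.43,-0.15],[-0.005,0.018,0.03],0],[[0.47,-0.48,-0.13],[-0.005,0.018,0.029],0],[[0.43,-0.51,-0.11],[-0.006,0.018,0.03],0],[[0.39,-0.55,-0.09],[-0.005,0.018,0.03],0],[[0.35,-0.59,-0.09],[-0.005,0.018,0.03],0],[[0.29,-0.61,-0.08],[-0.005,0.018,0.029],0],[[-0.04,-0.37,0.34],[-0.013,0.026,0.02],0],[[-0.08,-0.38,0.32],[-0.014,0.025,0.02],0],[[-0.14,-0.39,0.3],[-0.013,0.026,0.019],0],[[-0.18,-0.39,0.27],[-0.014,0.025,0.02],0],[[-0.23,-0.39,0.23],[-0.013,0.026,0.02],0],[[-0.27,-0.38,0.2],[-0.014,0.025,0.02],0]]
```

View pics/c1.png

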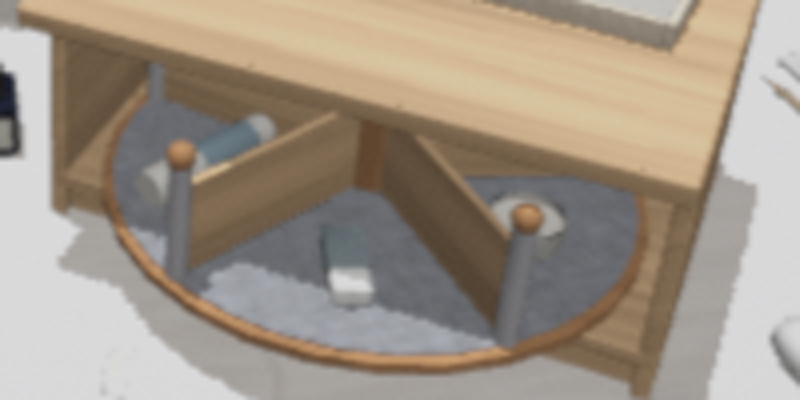

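The front bay holds the eraser at about (397,257), the left bay the glue stick, and the right bay the candle. So the block is in one of the two rear bays. I'll move in to look.

Call:
{"api": "play_rows", "payload": {
  "targets": [
    [[0.51, -0.43, -0.15], [-0.005, 0.018, 0.03], 0],
    [[0.47, -0.48, -0.13], [-0.005, 0.018, 0.029], 0],
    [[0.43, -0.51, -0.11], [-0.006, 0.018, 0.03], 0],
    [[0.39, -0.55, -0.09], [-0.005, 0.018, 0.03], 0],
    [[0.35, -0.59, -0.09], [-0.005, 0.018, 0.03], 0],
    [[0.29, -0.61, -0.08], [-0.005, 0.018, 0.029], 0],
    [[-0.04, -0.37, 0.34], [-0.013, 0.026, 0.02], 0],
    [[-0.08, -0.38, 0.32], [-0.014, 0.025, 0.02], 0],
    [[-0.14, -0.39, 0.3], [-0.013, 0.026, 0.019], 0],
    [[-0.18, -0.39, 0.27], [-0.014, 0.025, 0.02], 0],
    [[-0.23, -0.39, 0.23], [-0.013, 0.026, 0.02], 0],
    [[-0.27, -0.38, 0.2], [-0.014, 0.025, 0.02], 0],
    [[0, 0, 0], [0, 0, 0], 0]
  ]
}}

```text
clock: 3.52
position: [364.8, -306.4, 248.6]
ee_rot: [-179.7, -42.2, -31.3]
contact_force: [-0.2, -0.4, -0.6]
grip_width: 0.1
grasp_force: 0.0
```

```bash
cat > look.py <<'E'
from h import *
import sys
np.set_printoptions(precision=1,suppress=True)
def look(fn,cams,names):
    s=get_state();print('t',s['clock'],s['position'],s['ee_rot'],'q',np.array(s['q']),'F',np.array(s['contact_force']))
    for c in cams:
        i=viewer.snapshot(c);cv2.imwrite(f'pics/{fn}_{c}.png',i[:,:,::-1])
        for n in names: print(c,n,[(np.round(r['xy'],1).tolist(),round(r['conf'],2)) for r in pinpoint(c,n)[:3] if r['conf']>.25])
if __name__=='__main__': look(sys.argv[1],sys.argv[2].split(','),sys.argv[3].split(','))
E
python3 look.py v1 wrist roof_edge,hub,block_center,bay_front,candle,glue
```

```text
t 3.525 [ 364.8 -306.4  248.6] [-179.7  -42.2  -31.3] q [ 49.2  -7.2 -10.7 141.4 -59.1   7.3 -26.5] F [-0.2 -0.4 -0.6]
wrist roof_edge [([312.4, 160.5], 0.95)]
wrist hub []
wrist block_center [([388.5, 155.9], 0.28)]
wrist bay_front [([0.0, 258.6], 0.49)]
wrist candle [([391.9, 156.5], 0.5)]
wrist glue [([257.8, 164.1], 0.78)]
```

View pics/v1_wrist.png

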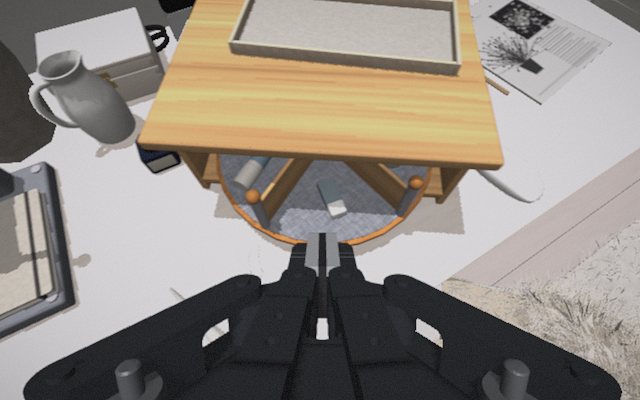

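Wrist view: roof edge at (312,160), post balls at (254,196) and (415,183), and the eraser between them. The rear bays don't show. Wrist joints q5 and q6 are at their limits here, so I'll unwind with the tool upright further out.

```bash
python3 - <<'E'
from h import *
np.set_printoptions(precision=1,suppress=True)
print('roof',tri('wrist',(312.4,160.5),'top',(386.2,243)),tri('wrist',(312.4,160.5),'side',(389.9,214.7)),atz('wrist',(312.4,160.5),142))
for u in[(140,150),(502,164)]: print('roof corner',atz('wrist',u,156))
for u,v in(((254,196),(355,228.3)),((415,183),(441.5,244))):
    P=atz('wrist',u,118);Q=tri('wrist',u,'side',v);print(P,Q)
    for p in(P,Q[0]): d=p[:2]-C[:2];print(np.hypot(*d),np.degrees(np.arctan2(d[1],d[0])))
plan([([*cub(-175,0,0)[:2],330],CY,5,0,7)])
E
```

```text
roof (array([ 476.7, -369.6,  132.1]), np.float64(0.19596289476587736)) (array([ 461.2, -358.8,  159.2]), np.float64(4.970480045460165)) [ 470.9 -366.7  142. ]
roof corner [ 552.7 -238.3  156. ]
roof corner [ 374.  -498.7  156. ]
[ 479.7 -306.2  118. ] (array([ 480.8, -301.8,  119. ]), np.float64(9.267224699077087))
141.78697002882814 123.05950617869314
144.86844504486217 121.71708072252316
[ 410.1 -445.4  118. ] (array([ 408. , -439.9,  124.7]), np.float64(2.807394371017805))
148.30552878060828 -172.10049261865726
149.79016801179242 -174.28578162330754
7 [[[0.27,-0.05,-0.08],[-0.002,-0.029,0.003],0],[[0.26,-0.05,-0.1],[-0.001,-0.03,0.002],0],[[0.24,-0.05,-0.12],[-0.002,-0.029,0.003],0],[[0.24,-0.05,-0.15],[-0.001,-0.03,0.003],0],[[0.22,-0.05,-0.17],[-0.002,-0.029,0.003],0],[[0.2,-0.06,-0.18],[-0.001,-0.029,0.002],0],[[0.19,-0.05,-0.21],[-0.002,-0.03,0.003],0]]
```

Call:
{"api": "play_rows", "payload": {
  "targets": [
    [[0.27, -0.05, -0.08], [-0.002, -0.029, 0.003], 0],
    [[0.26, -0.05, -0.1], [-0.001, -0.03, 0.002], 0],
    [[0.24, -0.05, -0.12], [-0.002, -0.029, 0.003], 0],
    [[0.24, -0.05, -0.15], [-0.001, -0.03, 0.003], 0],
    [[0.22, -0.05, -0.17], [-0.002, -0.029, 0.003], 0],
    [[0.2, -0.06, -0.18], [-0.001, -0.029, 0.002], 0],
    [[0.19, -0.05, -0.21], [-0.002, -0.03, 0.003], 0]
  ]
}}

```text
clock: 4.75
position: [412.0, -314.2, 328.2]
ee_rot: [-179.0, -9.4, -34.1]
contact_force: [0.9, 0.4, -0.5]
grip_width: -0.1
grasp_force: 0.0
```

```bash
sed -i 's/^C=np.*$/C=np.array([550.,-423,0]);CY=-35.5/' h.py; python3 - <<'E'
from h import *
np.set_printoptions(precision=1,suppress=True)
s=get_state();print(s['position'],s['ee_rot'],np.array(s['q']))
plan([(cub(-150,75,230),CY,25,0,5),(cub(-135,88,150),CY,40,0,4)])
E
```

```text
[ 412.  -314.2  328.2] [-179.    -9.4  -34.1] [ 73.2   7.7 -44.3 104.1   5.8  61.  -96.9]
9 [[[0.04,-0.26,0.41],[-0.002,0.017,0.001],0],[[0.02,-0.26,0.41],[-0.001,0.018,0.002],0],[[0.0,-0.26,0.41],[-0.002,0.017,0.001],0],[[-0.03,-0.26,0.41],[-0.001,0.017,0.001],0],[[-0.05,-0.26,0.4],[-0.002,0.018,0.002],0],[[-0.1,-0.07,0.39],[0.0,0.021,0.0],0],[[-0.13,-0.06,0.39],[0.0,0.02,0.0],0],[[-0.15,-0.07,0.38],[0.0,0.021,0.0],0],[[-0.18,-0.06,0.37],[0.0,0.021,0.0],0]]
```

Call:
{"api": "play_rows", "payload": {
  "targets": [
    [[0.04, -0.26, 0.41], [-0.002, 0.017, 0.001], 0],
    [[0.02, -0.26, 0.41], [-0.001, 0.018, 0.002], 0],
    [[0.0, -0.26, 0.41], [-0.002, 0.017, 0.001], 0],
    [[-0.03, -0.26, 0.41], [-0.001, 0.017, 0.001], 0],
    [[-0.05, -0.26, 0.4], [-0.002, 0.018, 0.002], 0],
    [[-0.1, -0.07, 0.39], [0.0, 0.021, 0.0], 0],
    [[-0.13, -0.06, 0.39], [0.0, 0.02, 0.0], 0],
    [[-0.15, -0.07, 0.38], [0.0, 0.021, 0.0], 0],
    [[-0.18, -0.06, 0.37], [0.0, 0.021, 0.0], 0],
    [[0, 0, 0], [0, 0, 0], 0]
  ]
}}

```text
clock: 6.0
position: [483.0, -277.9, 177.3]
ee_rot: [178.9, -32.9, -35.0]
contact_force: [0.4, 0.9, 0.5]
grip_width: 0.2
grasp_force: 0.0
```

```bash
python3 look.py v2 wrist hub,roof_edge; python3 - <<'E'
from h import *
print([np.round(proj('wrist',p)).tolist() for p in(cub(137*np.cos(np.radians(153)),137*np.sin(np.radians(153)),118),cub(137*np.cos(np.radians(225)),137*np.sin(np.radians(225)),118),cub(-95,0,142),get_state()['position'])])
E
```

```text
t 6.0 [ 483.  -277.9  177.3] [178.9 -32.9 -35. ] q [  25.3    9.7   -6.7  131.1   55.3   13.2 -157.8] F [0.4 0.9 0.5]
wrist hub []
wrist roof_edge [([443.6, 198.3], 0.65)]
[[345.0, 246.0], [580.0, 208.0], [451.0, 194.0], [321.0, 262.0]]
```

View pics/v2_wrist.png

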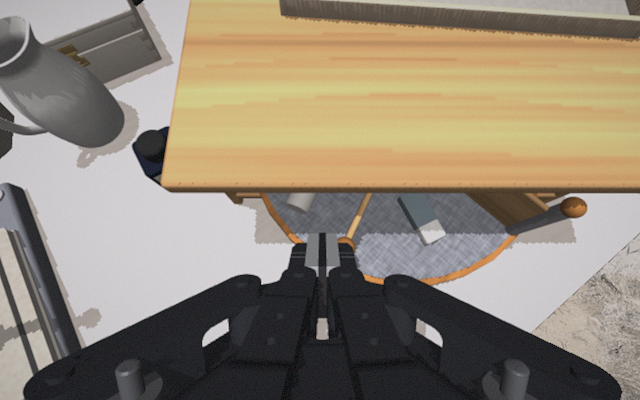

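The wrist is near-singular: q6 is about 13, and q7 is near its limit with the camera side forward. I'll back out and turn the tool a half turn (camera side toward the robot). That gives room through q5 from 0 to 180.

```bash
python3 - <<'E'
from h import *
plan([(cub(-160,60,320),CY,5,0,5),(cub(-160,60,320),CY+75,0,0,8),(cub(-160,60,320),CY+145,0,0,7)])
E
```

```text
20 [[[0.24,0.08,-0.52],[0.001,-0.031,0.0],0],[[0.18,0.08,-0.54],[0.001,-0.031,0.0],0],[[0.13,0.08,-0.56],[0.001,-0.031,0.0],0],[[0.08,0.08,-0.57],[0.001,-0.031,0.001],0],[[0.02,0.08,-0.57],[0.001,-0.032,0.0],0],[[0.0,0.0,0.0],[0.002,-0.003,-0.052],0],[[0.0,0.0,0.0],[0.002,-0.003,-0.052],0],[[0.0,0.0,0.0],[0.003,-0.003,-0.052],0],[[0.0,0.0,0.0],[0.002,-0.003,-0.052],0],[[0.0,0.0,0.0],[0.002,-0.003,-0.052],0],[[0.0,0.0,0.0],[0.002,-0.003,-0.052],0],[[0.0,0.0,0.0],[0.002,-0.003,-0.052],0],[[0.0,-0.01,0.0],[0.002,-0.003,-0.053],0],[[0.0,0.0,0.0],[0.0,0.0,-0.055],0],[[0.0,0.0,0.0],[0.0,0.0,-0.056],0],[[0.0,0.0,0.0],[0.0,0.0,-0.055],0],[[0.0,0.0,0.0],[0.0,0.0,-0.056],0],[[0.0,0.0,0.0],[0.0,0.0,-0.055],0],[[0.0,0.0,0.0],[0.0,0.0,-0.056],0],[[0.0,0.0,0.0],[0.0,0.0,-0.055],0]]
```

Call:
{"api": "play_rows", "payload": {
  "targets": [
    [[0.24, 0.08, -0.52], [0.001, -0.031, 0.0], 0],
    [[0.18, 0.08, -0.54], [0.001, -0.031, 0.0], 0],
    [[0.13, 0.08, -0.56], [0.001, -0.031, 0.0], 0],
    [[0.08, 0.08, -0.57], [0.001, -0.031, 0.001], 0],
    [[0.02, 0.08, -0.57], [0.001, -0.032, 0.0], 0],
    [[0, 0, 0], [0.002, -0.003, -0.052], 0],
    [[0, 0, 0], [0.002, -0.003, -0.052], 0],
    [[0, 0, 0], [0.003, -0.003, -0.052], 0],
    [[0, 0, 0], [0.002, -0.003, -0.052], 0],
    [[0, 0, 0], [0.002, -0.003, -0.052], 0],
    [[0, 0, 0], [0.002, -0.003, -0.052], 0],
    [[0, 0, 0], [0.002, -0.003, -0.052], 0],
    [[0, 0, 0], [0.002, -0.003, -0.053], 0],
    [[0, 0, 0], [0, 0, -0.055], 0],
    [[0, 0, 0], [0, 0, -0.056], 0],
    [[0, 0, 0], [0, 0, -0.055], 0],
    [[0, 0, 0], [0, 0, -0.056], 0],
    [[0, 0, 0], [0, 0, -0.055], 0],
    [[0, 0, 0], [0, 0, -0.056], 0],
    [[0, 0, 0], [0, 0, -0.055], 0]
  ]
}}

```text
clock: 8.65
position: [450.8, -286.0, 300.9]
ee_rot: [178.5, 4.5, 108.4]
contact_force: [0.3, 0.5, 1.0]
grip_width: -0.2
grasp_force: 0.0
```

```bash
python3 - <<'E'
from h import *
np.set_printoptions(precision=1,suppress=True)
s=get_state();print(np.array(s['q']))
plan([(cub(-150,70,280),CY+180,-8,0,4),(cub(-140,88,180),CY+180,-30,0,6),(cub(-128,88,125),CY+180,-38,0,4)])
E
```

```text
[ 59.1  13.4 -39.3 101.1  12.1  64.9  34.5]
14 [[[0.01,0.09,0.11],[-0.003,-0.004,-0.05],0],[[0.0,0.1,0.1],[-0.004,-0.004,-0.05],0],[[-0.01,0.09,0.11],[-0.003,-0.004,-0.05],0],[[-0.02,0.08,0.11],[-0.004,-0.004,-0.05],0],[[0.01,0.06,0.33],[0.0,-0.02,0.0],0],[[0.04,0.06,0.34],[0.0,-0.021,0.0],0],[[0.05,0.06,0.33],[0.0,-0.02,0.0],0],[[0.08,0.06,0.32],[0.0,-0.021,0.0],0],[[0.1,0.06,0.33],[0.0,-0.02,0.0],0],[[0.11,0.06,0.31],[0.0,-0.021,0.0],0],[[0.09,0.0,0.27],[0.0,-0.011,0.0],0],[[0.09,0.0,0.26],[0.0,-0.011,0.0],0],[[0.11,0.0,0.26],[0.0,-0.011,0.0],0],[[0.11,0.0,0.26],[0.0,-0.011,0.0],0]]
```

Call:
{"api": "play_rows", "payload": {
  "targets": [
    [[0.01, 0.09, 0.11], [-0.003, -0.004, -0.05], 0],
    [[0.0, 0.1, 0.1], [-0.004, -0.004, -0.05], 0],
    [[-0.01, 0.09, 0.11], [-0.003, -0.004, -0.05], 0],
    [[-0.02, 0.08, 0.11], [-0.004, -0.004, -0.05], 0],
    [[0.01, 0.06, 0.33], [0.0, -0.02, 0.0], 0],
    [[0.04, 0.06, 0.34], [0.0, -0.021, 0.0], 0],
    [[0.05, 0.06, 0.33], [0.0, -0.02, 0.0], 0],
    [[0.08, 0.06, 0.32], [0.0, -0.021, 0.0], 0],
    [[0.1, 0.06, 0.33], [0.0, -0.02, 0.0], 0],
    [[0.11, 0.06, 0.31], [0.0, -0.021, 0.0], 0],
    [[0.09, 0.0, 0.27], [0.0, -0.011, 0.0], 0],
    [[0.09, 0.0, 0.26], [0.0, -0.011, 0.0], 0],
    [[0.11, 0.0, 0.26], [0.0, -0.011, 0.0], 0],
    [[0.11, 0.0, 0.26], [0.0, -0.011, 0.0], 0],
    [[0, 0, 0], [0, 0, 0], 0]
  ]
}}

```text
clock: 10.52
position: [494.0, -278.4, 130.9]
ee_rot: [-179.6, 36.9, 144.3]
contact_force: [-0.1, 0.6, -0.5]
grip_width: 0.1
grasp_force: 0.0
```

```bash
cat >> h.py <<'E'
def tocub(p): return rot(CY,0).inv().apply(np.array(p)-C)*[1,-1,-1]
E
cat > st.py <<'E'
from h import *
np.set_printoptions(precision=1,suppress=True)
s=get_state();print('q',np.array(s['q']),'cub',tocub(s['position']),s['ee_rot'],'F',np.array(s['contact_force']),s['clock'])
E
python3 - <<'E'
from st import *
plan([(cub(-128,88,96),CY+180,-38,0,4)])
E
```

```text
q [ 36.8  17.4 -21.3 134.2 110.4  18.1 -33.3] cub [-129.5   85.2  130.9] [-179.6   36.9  144.3] F [-0.1  0.6 -0.5] 10.525
4 [[[0.1,0.02,0.14],[-0.001,-0.002,0.0],0],[[0.1,0.01,0.15],[-0.001,-0.001,0.0],0],[[0.1,0.01,0.14],[0.0,-0.002,-0.001],0],[[0.1,0.02,0.14],[-0.001,-0.001,0.0],0]]
```

```bash
python3 - <<'E'
from st import *
w=[(cub(-128,88,96),CY+180,-38,0,3)]
for a in(160,170,180,190,200,208,216):
    t=np.radians(a);w.append((cub(137*np.cos(t)-4,137*np.sin(t)+21,96),CY+180,-38,0,2))
plan(w)
E
```

```text
q [ 36.8  17.4 -21.3 134.2 110.4  18.1 -33.3] cub [-129.5   85.2  130.9] [-179.6   36.9  144.3] F [-0.1  0.6 -0.5] 10.525
17 [[[0.13,0.02,0.19],[-0.001,-0.002,0.0],0],[[0.13,0.02,0.19],[-0.001,-0.002,0.0],0],[[0.14,0.02,0.19],[-0.001,-0.002,-0.001],0],[[0.04,-0.2,-0.03],[0.0,0.0,0.0],0],[[0.03,-0.2,-0.02],[0.0,0.0,0.0],0],[[0.05,-0.23,-0.04],[0.0,0.0,0.0],0],[[0.05,-0.23,-0.04],[0.0,0.0,0.0],0],[[0.02,-0.24,-0.01],[0.0,0.0,0.0],0],[[0.01,-0.24,-0.02],[0.0,0.0,0.0],0],[[-0.01,-0.24,0.01],[0.0,0.0,0.0],0],[[-0.02,-0.24,0.02],[0.0,0.0,0.0],0],[[-0.05,-0.23,0.04],[0.0,0.0,0.0],0],[[-0.05,-0.23,0.04],[0.0,0.0,0.0],0],[[-0.06,-0.17,0.05],[0.0,0.0,0.0],0],[[-0.06,-0.18,0.04],[0.0,0.0,0.0],0],[[-0.08,-0.16,0.06],[0.0,0.0,0.0],0],[[-0.08,-0.16,0.07],[0.0,0.0,0.0],0]]
```

Call:
{"api": "play_rows", "payload": {
  "targets": [
    [[0.13, 0.02, 0.19], [-0.001, -0.002, 0.0], 0],
    [[0.13, 0.02, 0.19], [-0.001, -0.002, 0.0], 0],
    [[0.14, 0.02, 0.19], [-0.001, -0.002, -0.001], 0],
    [[0.04, -0.2, -0.03], [0, 0, 0], 0],
    [[0.03, -0.2, -0.02], [0, 0, 0], 0],
    [[0.05, -0.23, -0.04], [0, 0, 0], 0],
    [[0.05, -0.23, -0.04], [0, 0, 0], 0],
    [[0.02, -0.24, -0.01], [0, 0, 0], 0],
    [[0.01, -0.24, -0.02], [0, 0, 0], 0],
    [[-0.01, -0.24, 0.01], [0, 0, 0], 0],
    [[-0.02, -0.24, 0.02], [0, 0, 0], 0],
    [[-0.05, -0.23, 0.04], [0, 0, 0], 0],
    [[-0.05, -0.23, 0.04], [0, 0, 0], 0],
    [[-0.06, -0.17, 0.05], [0, 0, 0], 0],
    [[-0.06, -0.18, 0.04], [0, 0, 0], 0],
    [[-0.08, -0.16, 0.06], [0, 0, 0], 0],
    [[-0.08, -0.16, 0.07], [0, 0, 0], 0],
    [[0, 0, 0], [0, 0, 0], 0]
  ]
}}

```text
clock: 12.78
position: [423.4, -405.3, 96.8]
ee_rot: [-179.9, 38.1, 144.6]
contact_force: [-0.4, 0.4, 0.5]
grip_width: 0.3
grasp_force: 0.0
```

```bash
python3 look.py v3 side,wrist hub,block_center,block,candle,rubber_eraser,glue; python3 - <<'E'
from st import *
i=cv2.imread('pics/v3_side.png');cv2.imwrite('pics/c3.png',cv2.resize(i[180:300,310:510],(800,480),interpolation=cv2.INTER_CUBIC))
E
```

```text
t 12.775 [ 423.4 -405.3   96.8] [-179.9   38.1  144.6] q [ 66.6  25.1 -30.1 133.1 150.4  15.6 -50.9] F [-0.4  0.4  0.5]
side hub [([364.6, 224.7], 0.3)]
side block_center [([362.8, 223.6], 0.54)]
side block [([358.5, 229.1], 0.75), ([305.7, 225.5], 0.64)]
side candle []
side rubber_eraser []
side glue [([366.0, 220.4], 0.44)]
wrist hub []
wrist block_center []
wrist block []
wrist candle []
wrist rubber_eraser []
wrist glue [([415.5, 199.4], 0.9)]
q [ 66.5  25.1 -30.1 133.2 150.4  15.6 -51. ] cub [-113.9  -58.1   96.8] [-179.9   38.   144.7] F [ 0.5  1.2 -0.2] 13.475
```

View pics/c3.png

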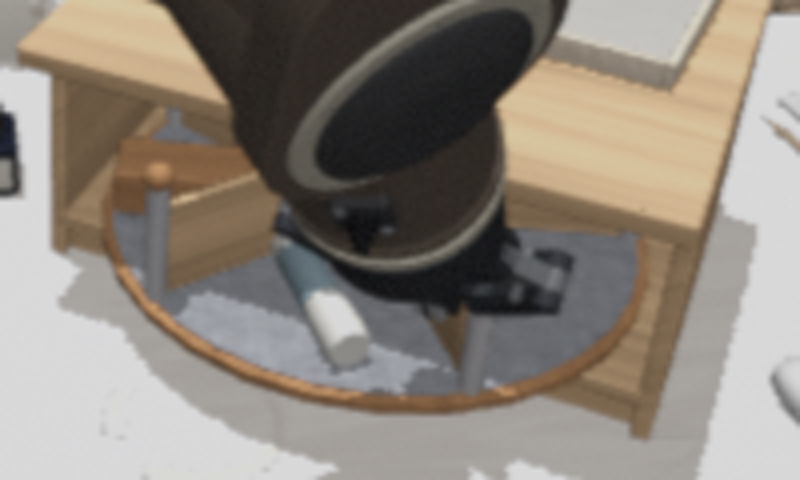

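The glue is now in the front bay and the wooden block shows in the left bay behind the left post, whose ball is at side (349,224). One more push is needed.

```bash
python3 - <<'E'
from st import *
p=tocub(atz('side',(349.3,223.8),118));print(p,np.hypot(*p[:2]),np.degrees(np.arctan2(p[1],p[0])))
w=[(cub(-135,-50,150),CY+180,-38,0,3),(cub(-140,100,150),CY+180,-38,0,5),(cub(-122,106,96),CY+180,-38,0,4)]
plan(w)
w=[]
for a in(152,162,172,182,192,202,210,216):
    t=np.radians(a);w.append((cub(137*np.cos(t)-4,137*np.sin(t)+20,96),CY+180,-38,0,2))
plan(w,(cub(-122,106,96),CY+180,-38))
E
```

```text
q [ 66.5  25.1 -30.1 133.2 150.4  15.6 -51. ] cub [-113.9  -58.1   96.8] [-179.9   38.   144.7] F [ 0.5  1.2 -0.2] 13.475
[-117.7   79.6  118. ] 142.06832153599913 145.94695627238357
12 [[[-0.11,0.05,-0.37],[0.0,0.0,0.0],0],[[-0.11,0.06,-0.36],[0.0,0.0,0.001],0],[[-0.1,0.05,-0.37],[0.0,0.0,0.0],0],[[0.02,0.6,-0.01],[0.0,0.0,0.0],0],[[0.01,0.6,-0.01],[0.0,0.0,0.0],0],[[0.02,0.6,-0.02],[0.0,0.0,0.0],0],[[0.01,0.6,-0.01],[0.0,0.0,0.0],0],[[0.02,0.6,-0.01],[0.0,0.0,0.0],0],[[0.09,0.03,0.27],[0.0,0.0,0.0],0],[[0.1,0.03,0.27],[0.0,0.0,0.0],0],[[0.09,0.03,0.27],[0.0,0.0,0.0],0],[[0.1,0.03,0.26],[0.0,0.0,0.0],0]]
16 [[[0.02,-0.22,-0.02],[0.0,0.0,0.0],0],[[0.03,-0.21,-0.02],[0.0,0.0,0.0],0],[[0.07,-0.22,-0.06],[0.0,0.0,0.0],0],[[0.07,-0.22,-0.05],[0.0,0.0,0.0],0],[[0.04,-0.23,-0.03],[0.0,0.0,0.0],0],[[0.05,-0.24,-0.04],[0.0,0.0,0.0],0],[[0.01,-0.24,-0.01],[0.0,0.0,0.0],0],[[0.01,-0.24,0.0],[0.0,0.0,0.0],0],[[-0.02,-0.23,0.02],[0.0,0.0,0.0],0],[[-0.03,-0.24,0.01],[0.0,0.0,0.0],0],[[-0.05,-0.23,0.04],[0.0,0.0,0.0],0],[[-0.06,-0.23,0.05],[0.0,0.0,0.0],0],[[-0.06,-0.17,0.05],[0.0,0.0,0.0],0],[[-0.07,-0.17,0.05],[0.0,0.0,0.0],0],[[-0.06,-0.12,0.05],[0.0,0.0,0.0],0],[[-0.06,-0.12,0.05],[0.0,0.0,0.0],0]]
```

Call:
{"api": "play_rows", "payload": {
  "targets": [
    [[-0.11, 0.05, -0.37], [0, 0, 0], 0],
    [[-0.11, 0.06, -0.36], [0, 0, 0.001], 0],
    [[-0.1, 0.05, -0.37], [0, 0, 0], 0],
    [[0.02, 0.6, -0.01], [0, 0, 0], 0],
    [[0.01, 0.6, -0.01], [0, 0, 0], 0],
    [[0.02, 0.6, -0.02], [0, 0, 0], 0],
    [[0.01, 0.6, -0.01], [0, 0, 0], 0],
    [[0.02, 0.6, -0.01], [0, 0, 0], 0],
    [[0.08, 0.08, 0.27], [0, 0, 0], 0],
    [[0.09, 0.03, 0.27], [0, 0, 0], 0],
    [[0.09, 0.03, 0.27], [0, 0, 0], 0],
    [[0.09, 0.03, 0.26], [0, 0, 0], 0],
    [[0, 0, 0], [0, 0, 0], 0]
  ]
}}

```text
clock: 15.1
position: [514.1, -264.3, 96.0]
ee_rot: [180.0, 37.9, 144.5]
contact_force: [-0.1, -0.9, -0.2]
grip_width: -0.0
grasp_force: 0.0
```

```bash
python3 st.py
```

```text
q [ 31.3  22.9 -18.7 134.7 124.9  23.1 -50. ] cub [-121.4  108.3   96. ] [180.   37.9 144.5] F [-0.1 -0.9 -0.2] 15.1
```

Call:
{"api": "play_rows", "payload": {
  "targets": [
    [[0.02, -0.23, -0.02], [0, 0, 0], 0],
    [[0.03, -0.23, -0.02], [0, 0, 0], 0],
    [[0.07, -0.23, -0.06], [0, 0, 0], 0],
    [[0.07, -0.22, -0.05], [0, 0, 0], 0],
    [[0.04, -0.23, -0.03], [0, 0, 0], 0],
    [[0.05, -0.24, -0.04], [0, 0, 0], 0],
    [[0.01, -0.24, -0.01], [0, 0, 0], 0],
    [[0.01, -0.24, 0.0], [0, 0, 0], 0],
    [[-0.02, -0.23, 0.02], [0, 0, 0], 0],
    [[-0.03, -0.24, 0.01], [0, 0, 0], 0],
    [[-0.05, -0.23, 0.04], [0, 0, 0], 0],
    [[-0.06, -0.23, 0.05], [0, 0, 0], 0],
    [[-0.06, -0.17, 0.05], [0, 0, 0], 0],
    [[-0.07, -0.17, 0.05], [0, 0, 0], 0],
    [[-0.06, -0.12, 0.05], [0, 0, 0], 0],
    [[-0.06, -0.12, 0.05], [0, 0, 0], 0],
    [[0, 0, 0], [0, 0, 0], 0]
  ]
}}

```text
clock: 17.23
position: [422.3, -406.5, 96.8]
ee_rot: [180.0, 38.1, 144.4]
contact_force: [0.8, 0.1, -0.2]
grip_width: -0.1
grasp_force: 0.0
```

```bash
python3 - <<'E'
from st import *
plan([(cub(-135,-50,140),CY+180,-38,0,3),(cub(-190,0,170),CY+180,-40,70,4)])
E
```

```text
q [ 63.2  24.4 -25.8 133.3 157.1  14.8 -58.3] cub [-113.5  -60.8   96.8] [180.   38.1 144.4] F [ 0.8  0.1 -0.2] 17.225
7 [[[-0.06,0.07,-0.31],[0.0,0.0,0.0],0],[[-0.07,0.07,-0.32],[0.0,0.0,0.0],0],[[-0.06,0.08,-0.31],[0.0,0.0,0.0],0],[[0.12,0.25,-0.29],[0.0,-0.003,0.0],70],[[0.12,0.25,-0.29],[0.0,-0.002,0.0],70],[[0.12,0.25,-0.29],[0.0,-0.003,0.0],70],[[0.12,0.24,-0.29],[0.0,-0.003,0.0],70]]
```

Call:
{"api": "play_rows", "payload": {
  "targets": [
    [[-0.06, 0.07, -0.31], [0, 0, 0], 0],
    [[-0.07, 0.07, -0.32], [0, 0, 0], 0],
    [[-0.06, 0.08, -0.31], [0, 0, 0], 0],
    [[0.12, 0.25, -0.29], [0, -0.003, 0], 60],
    [[0.12, 0.25, -0.29], [0, -0.002, 0], 60],
    [[0.12, 0.25, -0.29], [0, -0.003, 0], 60],
    [[0.12, 0.24, -0.29], [0, -0.003, 0], 60],
    [[0, 0, 0], [0, 0, 0], 60]
  ]
}}

```text
clock: 18.23
position: [395.1, -311.0, 170.2]
ee_rot: [180.0, 40.0, 144.6]
contact_force: [-0.1, 0.5, -0.2]
grip_width: 59.6
grasp_force: 0.0
```

```bash
python3 look.py v4 side,wrist block_center,block,bay_front,roof_edge; python3 - <<'E'
from st import *
a=cv2.imread('pics/v4_side.png')[170:300,300:520];a=cv2.resize(a,(508,300),interpolation=cv2.INTER_CUBIC)
b=cv2.imread('pics/v4_wrist.png');b=cv2.resize(b,(480,300));cv2.imwrite('pics/c4.png',np.vstack([a,cv2.copyMakeBorder(b,0,0,0,28,cv2.BORDER_CONSTANT)]))
E
```

```text
t 18.225 [ 395.1 -311.   170.2] [180.   40.  144.6] q [ 54.6   6.8 -24.9 142.3 145.7  10.3 -58.6] F [-0.1  0.5 -0.2]
side block_center [([391.0, 247.7], 0.77)]
side block [([391.4, 257.4], 0.82), ([391.9, 249.8], 0.26)]
side bay_front []
side roof_edge [([391.9, 216.2], 0.59), ([304.4, 225.3], 0.57), ([173.3, 173.2], 0.4)]
wrist block_center [([321.4, 191.2], 0.57)]
wrist block [([319.5, 181.0], 0.62)]
wrist bay_front []
wrist roof_edge [([326.0, 277.9], 0.59)]
q [ 54.7   7.  -24.9 142.2 145.7  10.3 -58.6] cub [-190.3    0.2  169.7] [179.9  40.  144.4] F [-0.2 -0.2 -0.3] 18.725
```

View pics/c4.png

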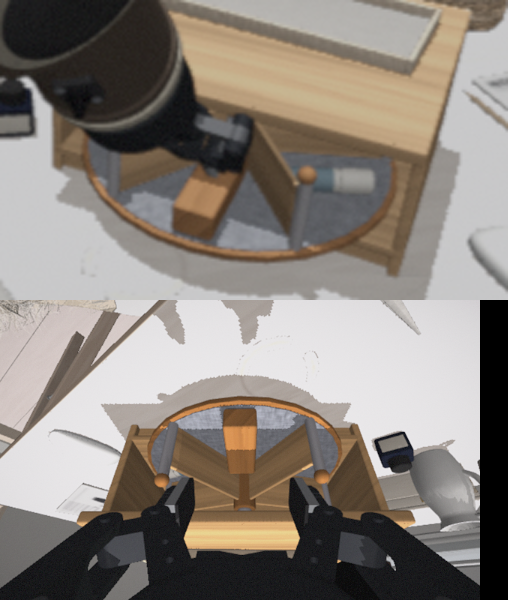

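The wrist view shows the block pointing straight out at about column 320, between the fingers, with its centre at (321,191) and both posts clear.

```bash
python3 - <<'E'
from st import *
print('centre',tocub(atz('wrist',(321.4,191.2),57)),tocub(tri('wrist',(321.4,191.2),'side',(391,247.7))[0]),tocub(atz('side',(391,247.7),57)))
print('base',tocub(atz('wrist',(319.5,181),42)),tocub(atz('side',(391.4,257.4),42)))
for u in[(320,171),(321,231)]: print(tocub(atz('wrist',u,72)))
print('roof',tocub(atz('wrist',(326,278),142)))
i=cv2.imread('pics/v4_wrist.png');h=cv2.cvtColor(i,cv2.COLOR_BGR2HSV)
cv2.imwrite('pics/c5.png',cv2.resize(i[120:260,220:420],(800,560),interpolation=cv2.INTER_CUBIC))
E
```

```text
q [ 54.7   7.  -24.9 142.2 145.7  10.3 -58.6] cub [-190.3    0.2  169.7] [179.9  40.  144.4] F [-0.2 -0.2 -0.3] 18.725
centre [-92.1  -0.9  57. ] [-87.5   0.5  60.1] [-75.5   4.5  57. ]
base [-87.8  -2.7  42. ] [-86.3  -1.5  42. ]
[-139.2   -1.8   72. ]
[-44.6  -1.4  72. ]
roof [-102.4    2.6  142. ]
```

View pics/c5.png

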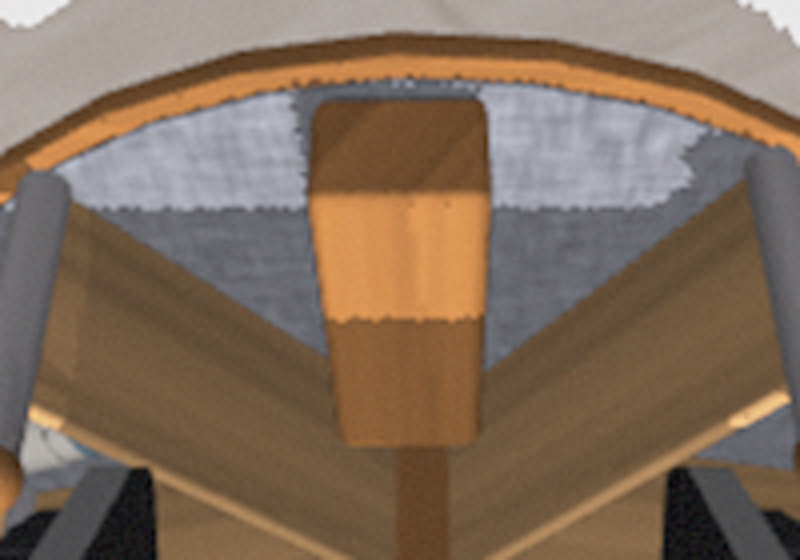

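```bash
python3 - <<'E'
from st import *
Y=CY+181
plan([(cub(-150,-1.5,115),Y,-40,60,4),(cub(-125,-1.5,64),Y,-40,60,5)])
plan([(cub(-125,-1.5,72),Y,-40,0,2),(cub(-170,-1.5,84),Y,-40,0,3),(cub(-250,0,170),Y,-40,0,4)],(cub(-125,-1.5,64),Y,-40))
E
```

```text
q [ 54.7   7.  -24.9 142.2 145.7  10.3 -58.6] cub [-190.3    0.2  169.7] [179.9  40.  144.4] F [-0.2 -0.2 -0.3] 18.725
9 [[[0.02,-0.01,0.34],[-0.001,0.0,-0.001],60],[[0.02,-0.01,0.34],[-0.001,0.0,-0.001],60],[[0.02,-0.01,0.34],[-0.001,0.0,-0.001],60],[[0.03,-0.01,0.34],[0.0,0.0,-0.002],60],[[0.05,0.0,0.22],[0.0,0.0,0.0],60],[[0.06,0.0,0.22],[0.0,0.0,0.0],60],[[0.05,0.0,0.22],[0.0,0.0,0.0],60],[[0.05,0.0,0.22],[0.0,0.0,0.0],60],[[0.06,-0.01,0.22],[0.0,0.0,0.0],60]]
9 [[[-0.05,0.0,-0.06],[0.0,0.0,0.0],0],[[-0.05,0.0,-0.06],[0.0,0.0,0.0],0],[[0.18,0.01,-0.25],[0.0,0.0,0.0],0],[[0.17,0.0,-0.26],[0.0,0.0,0.0],0],[[0.18,0.01,-0.25],[0.0,0.0,0.0],0],[[0.03,0.01,-0.59],[0.0,0.0,0.0],0],[[0.03,0.02,-0.59],[0.0,0.0,0.0],0],[[0.03,0.01,-0.58],[0.0,0.0,0.0],0],[[0.03,0.01,-0.59],[0.0,0.0,0.0],0]]
```

Call:
{"api": "play_rows", "payload": {
  "targets": [
    [[0.02, -0.01, 0.34], [-0.001, 0, -0.001], 60],
    [[0.02, -0.01, 0.34], [-0.001, 0, -0.001], 60],
    [[0.02, -0.01, 0.34], [-0.001, 0, -0.001], 60],
    [[0.03, -0.01, 0.34], [0, 0, -0.002], 60],
    [[0.05, 0, 0.22], [0, 0, 0], 60],
    [[0.06, 0, 0.22], [0, 0, 0], 60],
    [[0.05, 0, 0.22], [0, 0, 0], 60],
    [[0.05, 0, 0.22], [0, 0, 0], 60],
    [[0.06, -0.01, 0.22], [0, 0, 0], 60],
    [[0, 0, 0], [0, 0, 0], 60]
  ]
}}

```text
clock: 19.98
position: [447.3, -351.4, 63.1]
ee_rot: [-179.9, 39.9, 145.6]
contact_force: [-0.3, -0.5, -0.3]
grip_width: 60.3
grasp_force: 0.0
```

```bash
python3 look.py v6 wrist,side block_center,block; python3 st.py
```

```text
t 19.975 [ 447.3 -351.4   63.1] [-179.9   39.9  145.6] q [ 55.4  29.2 -26.8 137.7 154.1  27.5 -60.6] F [-0.3 -0.5 -0.3]
wrist block_center [([319.0, 280.3], 0.83)]
wrist block [([318.3, 256.5], 0.6)]
side block_center []
side block [([391.1, 255.8], 0.6)]
q [ 55.4  29.  -26.8 137.8 154.1  27.5 -60.6] cub [-125.1   -1.5   64.5] [-179.8   40.   145.6] F [-0.1  0.1  0.5] 20.275
```

View pics/v6_wrist.png

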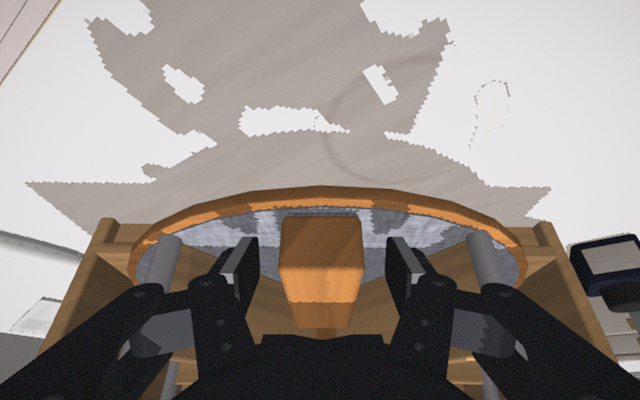

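The fingers straddle the block's outer end, with the block centred at column 321. Gripping.

Call:
{"api": "play_rows", "payload": {
  "targets": [
    [[0, 0, 0], [0, 0, 0], 0],
    [[0, 0, 0], [0, 0, 0], 0],
    [[0, 0, 0], [0, 0, 0], 0],
    [[0, 0, 0], [0, 0, 0], 0],
    [[0, 0, 0], [0, 0, 0], 0],
    [[0, 0, 0], [0, 0, 0], 0]
  ],
  "squeeze": 50
}}

```text
clock: 21.02
position: [447.5, -351.7, 64.6]
ee_rot: [-179.8, 40.1, 145.6]
contact_force: [-2.4, 1.3, 6.0]
grip_width: 34.9
grasp_force: 50.2
```

Call:
{"api": "play_rows", "payload": {
  "targets": [
    [[-0.05, 0.0, -0.06], [0, 0, 0], 0],
    [[-0.05, 0.0, -0.06], [0, 0, 0], 0],
    [[0.18, 0.01, -0.25], [0, 0, 0], 0],
    [[0.17, 0.0, -0.26], [0, 0, 0], 0],
    [[0.18, 0.01, -0.25], [0, 0, 0], 0],
    [[0.03, 0.01, -0.59], [0, 0, 0], 0],
    [[0.03, 0.02, -0.59], [0, 0, 0], 0],
    [[0.03, 0.01, -0.58], [0, 0, 0], 0],
    [[0, 0, 0], [0, 0, 0], 0]
  ]
}}

```text
clock: 22.15
position: [372.5, -301.2, 133.1]
ee_rot: [179.9, 39.9, 145.0]
contact_force: [-0.4, -0.6, -1.1]
grip_width: 35.0
grasp_force: 50.0
```

```bash
python3 look.py v7 wrist,top,side block_center,block,boss,press_seat,screw_head,bar_end,press,pad,book; python3 st.py
```

```text
t 22.15 [ 372.5 -301.2  133.1] [179.9  39.9 145. ] q [ 83.4  17.1 -56.2 145.4 136.7  22.1 -44.6] F [-0.4 -0.6 -1.1]
wrist block_center [([320.7, 275.6], 0.66)]
wrist block [([321.5, 253.4], 0.57)]
wrist boss []
wrist press_seat []
wrist screw_head []
wrist bar_end []
wrist press []
wrist pad [([326.0, 333.7], 0.56)]
wrist book []
top block_center [([367.5, 269.2], 0.71)]
top block [([369.3, 271.8], 0.84)]
top boss [([243.6, 190.4], 0.9)]
top press_seat [([251.9, 192.4], 0.93), ([367.0, 269.8], 0.73)]
top screw_head [([239.8, 184.2], 0.52)]
top bar_end [([218.9, 179.7], 0.55)]
top press [([251.2, 192.5], 0.93), ([327.0, 165.5], 0.69)]
top pad [([247.0, 190.2], 0.6), ([249.0, 194.0], 0.27)]
top book [([251.0, 193.0], 0.71)]
side block_center [([379.7, 250.9], 0.6)]
side block [([376.2, 255.2], 0.91)]
side boss [([209.5, 202.7], 0.91)]
side press_seat [([212.6, 228.5], 0.9)]
side screw_head [([201.8, 168.1], 0.97)]
side bar_end [([175.0, 171.2], 0.62)]
side press []
side pad [([211.5, 221.9], 0.65)]
side book [([215.5, 240.7], 0.88), ([211.4, 221.7], 0.43)]
q [ 82.9  17.2 -55.9 145.3 136.7  22.  -44.5] cub [-214.4   -1.8  132.6] [179.9  39.8 145.3] F [ 0.5 -0.5 -0. ] 23.65
```

View pics/v7_wrist.png

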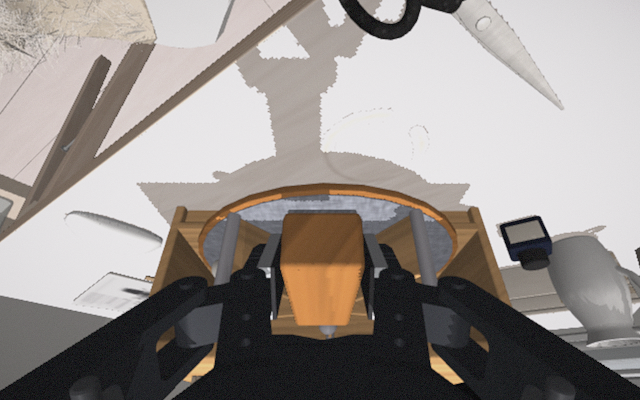

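The block is held straight and level. From here I'll rely on the networks' numbers only, since my picture-view allowance is spent.

```bash
python3 - <<'E'
from st import *
print('seat',tri('side',(212.6,228.5),'top',(251.9,192.4)),atz('side',(212.6,228.5),49),atz('top',(251.9,192.4),49))
print('boss',tri('side',(209.5,202.7),'top',(243.6,190.4)),atz('side',(209.5,202.7),113))
print('head',tri('side',(201.8,168.1),'top',(239.8,184.2)),atz('side',(201.8,168.1),190),atz('top',(241,185),190))
print('bar',tri('side',(175,171.2),'top',(218.9,179.7)),atz('side',(175,171.2),190),atz('top',(217.5,179.5),190))
print('book',atz('side',(215.5,240.7),22),atz('top',(251,193),22),'pad',atz('side',(211.5,221.9),76))
print('block c',tri('side',(379.7,250.9),'top',(367.5,269.2)))
i=cv2.imread('pics/v7_top.png')[130:240,215:290];g=cv2.GaussianBlur(cv2.cvtColor(cv2.resize(i,None,fx=4,fy=4,interpolation=cv2.INTER_CUBIC),6),(5,5),0)
for l in cv2.createLineSegmentDetector().detect(g)[0][:,0]:
    if np.hypot(l[2]-l[0],l[3]-l[1])>90:
        a,b=[np.array([l[k]/4+215,l[k+1]/4+130]) for k in(0,2)];A,B=[atz('top',u,22) for u in(a,b)]
        d=B-A;print(A[:2],B[:2],(np.degrees(np.arctan2(d[1],d[0]))+45)%90-45)
E
```

```text
q [ 82.9  17.2 -55.9 145.3 136.7  22.  -44.5] cub [-214.4   -1.8  132.6] [179.9  39.8 145.3] F [ 0.5 -0.5 -0. ] 23.65
seat (array([621.1, -13.6,  48.3]), np.float64(7.601785575618206)) [620.6  -9.9  49. ] [621.4 -17.6  49. ]
boss (array([622.2,  -9.8, 115. ]), np.float64(6.242763256204763)) [624.9 -12.4 113. ]
head (array([630.7,  -9.9, 192.5]), np.float64(2.853108472673579)) [636.1  -7.5 190. ] [629.1 -13.8 190. ]
bar (array([643.9,  44.9, 182.6]), np.float64(6.528029637097207)) [629.9  44.5 190. ] [644.1  43.3 190. ]
book [611.4 -13.1  22. ] [621.9 -10.7  22. ] pad [606.7 -12.9  76. ]
block c (array([ 410.1, -323.9,  119.6]), np.float64(5.982943292668613))
[608.9 -74.4] [527.3 -70.1] -2.993716866701021
[527.5 -69.2] [535.2  55.7] -3.510172471196995
[625.3 -50.5] [693.5 -53. ] -2.0694219240413716
[736.8 -82.9] [610.6 -75.5] -3.3609897772895465
[586.5  63.1] [494.5  63.1] 0.005367660165745747
[587.3 -66.9] [653.7 -69. ] -1.7515444816898693
```

```bash
python3 - <<'E'
from st import *
p=np.array(s['position']);print('block centre ahead of TCP:',tocub(atz('wrist',(320.7,275.6),p[2]-7.6))-tocub(p), 'base',tocub(atz('wrist',(321.5,253.4),p[2]-22.6))-tocub(p))
plan([([405,-225,160],164,-36,0,4),([470,-90,140],172,-36,0,5),([500,-7,95],177.2,-40,0,4)])
E
```

```text
q [ 82.9  17.2 -55.9 145.3 136.7  22.  -44.5] cub [-214.4   -1.8  132.6] [179.9  39.8 145.3] F [ 0.5 -0.5 -0. ] 23.65
block centre ahead of TCP: [29.5 -0.7 -7.6] base [ 34.1  -0.2 -22.6]
13 [[[-0.02,0.4,-0.16],[-0.016,0.005,-0.021],0],[[-0.04,0.4,-0.14],[-0.016,0.006,-0.02],0],[[-0.07,0.4,-0.13],[-0.016,0.005,-0.021],0],[[-0.09,0.4,-0.1],[-0.016,0.005,-0.02],0],[[-0.04,0.59,0.12],[-0.005,0.0,-0.007],0],[[-0.04,0.59,0.14],[-0.005,0.0,-0.007],0],[[-0.06,0.58,0.14],[-0.005,0.0,-0.008],0],[[-0.08,0.59,0.16],[-0.006,0.0,-0.007],0],[[-0.09,0.57,0.16],[-0.005,0.0,-0.007],0],[[0.06,0.43,0.24],[-0.004,-0.006,-0.006],0],[[0.05,0.43,0.24],[-0.005,-0.005,-0.005],0],[[0.06,0.43,0.24],[-0.004,-0.006,-0.006],0],[[0.05,0.42,0.25],[-0.005,-0.005,-0.006],0]]
```

Call:
{"api": "play_rows", "payload": {
  "targets": [
    [[-0.02, 0.4, -0.16], [-0.016, 0.005, -0.021], 0],
    [[-0.04, 0.4, -0.14], [-0.016, 0.006, -0.02], 0],
    [[-0.07, 0.4, -0.13], [-0.016, 0.005, -0.021], 0],
    [[-0.09, 0.4, -0.1], [-0.016, 0.005, -0.02], 0],
    [[-0.04, 0.59, 0.12], [-0.005, 0, -0.007], 0],
    [[-0.04, 0.59, 0.14], [-0.005, 0, -0.007], 0],
    [[-0.06, 0.58, 0.14], [-0.005, 0, -0.008], 0],
    [[-0.08, 0.59, 0.16], [-0.006, 0, -0.007], 0],
    [[-0.09, 0.57, 0.16], [-0.005, 0, -0.007], 0],
    [[0.06, 0.43, 0.24], [-0.004, -0.006, -0.006], 0],
    [[0.05, 0.43, 0.24], [-0.005, -0.005, -0.005], 0],
    [[0.06, 0.43, 0.24], [-0.004, -0.006, -0.006], 0],
    [[0.05, 0.42, 0.25], [-0.005, -0.005, -0.006], 0],
    [[0, 0, 0], [0, 0, 0], 0]
  ]
}}

```text
clock: 25.4
position: [506.4, -24.3, 87.1]
ee_rot: [-179.6, 40.2, 174.7]
contact_force: [-0.3, 0.2, -0.8]
grip_width: 35.0
grasp_force: 50.6
```

```bash
python3 look.py v8 wrist boss,press_seat,pad,book,bar_end,screw_head,block_center,block;  python3 - <<'E'
from st import *
for P in([622.5,-12,49],[622.5,-12,113],[548.6,-8.4,34]): print(np.round(proj('wrist',P)))
i=cv2.imread('pics/v8_wrist.png');g=cv2.GaussianBlur(cv2.cvtColor(i,6),(3,3),0)
for l in cv2.createLineSegmentDetector().detect(g)[0][:,0]:
    if np.hypot(l[2]-l[0],l[3]-l[1])>40:
        A,B=[atz('wrist',l[k:k+2],22) for k in(0,2)];d=B-A;print(l.round(),A[:2],B[:2],(np.degrees(np.arctan2(d[1],d[0]))+45)%90-45)
E
```

```text
t 25.4 [506.4 -24.3  87.1] [-179.6   40.2  174.7] q [ 46.2  36.9 -66.1 143.7 123.2  46.8 -34. ] F [-0.3  0.2 -0.8]
wrist boss []
wrist press_seat []
wrist pad [([356.1, 308.0], 0.75)]
wrist book []
wrist bar_end []
wrist screw_head [([355.7, 307.3], 0.43), ([158.7, 255.8], 0.38)]
wrist block_center [([319.2, 274.4], 0.96), ([321.7, 253.7], 0.37)]
wrist block [([318.9, 253.1], 0.66)]
q [ 46.5  36.6 -66.1 143.7 123.2  46.8 -34. ] cub [-265.4  297.3   88.6] [-179.4   40.4  174.6] F [ 0.8  0.7 -0.9] 25.85
[355. 274.]
[360. 363.]
[358. 211.]
[431. 367. 474. 399.] [1537.2  215.5] [4300.1 1127.8] 18.27195510416592
[213. 368. 222. 304.] [1537.8 -502.6] [ 794. -193.] -22.598663796131092
[ 84. 222.  91. 290.] [ 565.9 -219.2] [ 720.9 -330.6] -35.68241080782755
[480. 398. 431. 348.] [3910.1 1072.3] [1160.7  149.2] 18.559172568417296
[191. 370. 163. 399.] [1591.6 -605.4] [ 4980.9 -2547.9] -29.81705511801155
[421. 304. 430. 368.] [812.8  74.8] [1550.3  216.9] 10.906070083972807
[458. 274. 639. 387.] [702.3  95.4] [2389.5 1396.1] 37.62798971081057
[429. 206. 346. 207.] [565.1  42.1] [562.1 -16.3] -
[... 1443 characters left out ...]
. 341. 179.] [533.6  51.6] [529.3 -18.1] -3.5022707699511955
[421. 193. 294. 195.] [548.8  33.6] [544.4 -50. ] -2.991735590195816
[502.  66. 529.   0.] [457.7  52.9] [432.3  53. ] -0.2959580685243566
[ 34. 104.   0.  83.] [ 457.6 -160.5] [ 445.1 -165.4] 21.25436904775512
[358. 265. 283. 265.] [668.4  -8.3] [662.4 -81.9] -4.688193558662874
[638. 106. 492. 116.] [485.4 123.8] [485.3  58. ] -0.03964392317591603
[597. 358. 638. 357.] [1328.4  588.8] [1327.7  684.8] 0.44278231983003025
[ 57. 247.   8. 239.] [ 606.9 -277.1] [ 587.  -305.1] -35.44299687647657
[522.  31. 593.  25.] [443.4  55.1] [443.5  80.4] -0.2216339339367437
[ 28. 331.  67. 254.] [ 938.5 -619.6] [ 621.5 -279.6] 42.99611080202206
```

```bash
python3 - <<'E'
from st import *
print('pad',[atz('wrist',(356.1,308),z) for z in(74,78)])
for a in((421,193),(294,195),(404,266),(429,207)): print('book',atz('wrist',a,34))
S=np.array([621.5,-12.8,0]);Y=-3.1
u=R.from_euler('z',Y,degrees=True).apply([1,0,0])
p=S-112*u;print(p)
plan([(p+[0,0,80],Y+180,-40,0,3),(p+[0,0,62],Y+180,-40,0,2)])
E
```

```text
q [ 46.5  36.6 -66.1 143.7 123.2  46.8 -34. ] cub [-265.4  297.3   88.6] [-179.4   40.4  174.6] F [ 0.8  0.7 -0.9] 25.85
pad [array([628.9, -12.5,  74. ]), array([613.8, -12.5,  78. ])]
book [531.4  29.2  34. ]
book [526.7 -46.4  34. ]
book [645.4  31.9  34. ]
book [547.6  36.6  34. ]
[509.7  -6.7   0. ]
5 [[[0.03,0.14,0.05],[-0.004,0.001,-0.003],0],[[0.03,0.13,0.05],[-0.004,0.0,-0.004],0],[[0.03,0.14,0.05],[-0.004,0.001,-0.003],0],[[0.12,0.0,0.14],[0.0,0.0,0.0],0],[[0.11,0.0,0.13],[0.0,0.0,0.0],0]]
```

Call:
{"api": "play_rows", "payload": {
  "targets": [
    [[0.03, 0.14, 0.05], [-0.004, 0.001, -0.003], 0],
    [[0.03, 0.13, 0.05], [-0.004, 0, -0.004], 0],
    [[0.03, 0.14, 0.05], [-0.004, 0.001, -0.003], 0],
    [[0.12, 0, 0.14], [0, 0, 0], 0],
    [[0.11, 0, 0.13], [0, 0, 0], 0],
    [[0, 0, 0], [0, 0, 0], 0]
  ]
}}

```text
clock: 26.6
position: [509.0, -5.6, 60.5]
ee_rot: [179.9, 39.9, 177.0]
contact_force: [0.9, -0.6, 0.4]
grip_width: 35.3
grasp_force: 50.6
```

```bash
cat > press.py <<'E'
from st import *
S=np.array([621.5,-12.8,0]);Y=-3.1
PR=R.from_euler('z',Y,degrees=True)
def pr(x,y,z): return S+PR.apply([x,y,z])
def topr(p): return PR.inv().apply(np.array(p)-S)
print('press frame',topr(s['position']))
E
python3 - <<'E'
from press import *
viewer.snapshot('wrist')
for n in('pad','block_center','press_seat'): print(n,[(np.round(r['xy'],1).tolist(),round(r['conf'],2)) for r in pinpoint('wrist',n)[:3]])
r=pinpoint('wrist','pad')
if r: print([topr(atz('wrist',r[0]['xy'],z)) for z in(74,78)])
plan([(pr(-90,0,62),Y+180,-40,0,2),(pr(-34.5,0,61),Y+180,-40,0,7)])
E
```

```text
q [ 42.9  42.5 -64.3 143.9 127.4  50.6 -34.8] cub [-275.8  316.    60.5] [179.9  39.9 177. ] F [ 0.9 -0.6  0.4] 26.6
press frame [-112.8    1.1   60.5]
pad []
block_center [([322.3, 277.9], 0.56)]
press_seat []
9 [[[-0.17,-0.01,0.14],[0.0,0.0,0.0],0],[[-0.17,-0.01,0.14],[0.001,0.0,0.0],0],[[-0.12,0.0,0.1],[0.0,0.0,0.0],0],[[-0.12,0.0,0.11],[0.0,0.0,0.0],0],[[-0.12,0.0,0.1],[0.0,0.0,0.0],0],[[-0.12,0.0,0.11],[0.0,0.0,0.0],0],[[-0.12,0.0,0.1],[0.0,0.0,0.0],0],[[-0.12,0.0,0.11],[0.0,0.0,0.0],0],[[-0.12,0.0,0.1],[0.0,0.0,0.0],0]]
```

Call:
{"api": "play_rows", "payload": {
  "targets": [
    [[-0.17, -0.01, 0.14], [0, 0, 0], 0],
    [[-0.17, -0.01, 0.14], [0.001, 0, 0], 0],
    [[-0.12, 0, 0.1], [0, 0, 0], 0],
    [[-0.12, 0, 0.11], [0, 0, 0], 0],
    [[-0.12, 0, 0.1], [0, 0, 0], 0],
    [[-0.12, 0, 0.11], [0, 0, 0], 0],
    [[-0.12, 0, 0.1], [0, 0, 0], 0],
    [[-0.12, 0, 0.11], [0, 0, 0], 0],
    [[-0.12, 0, 0.1], [0, 0, 0], 0],
    [[0, 0, 0], [0, 0, 0], 0]
  ]
}}

```text
clock: 28.1
position: [587.7, -11.0, 61.1]
ee_rot: [-179.9, 40.0, 177.0]
contact_force: [-0.0, 0.3, 0.1]
grip_width: 34.9
grasp_force: 50.6
```

```bash
python3 look.py v9 side,wrist,top block_center,boss,press_seat,pad,screw_head;  python3 - <<'E'
from press import *
E
```

```text
t 28.1 [587.7 -11.   61.1] [-179.9   40.   177. ] q [ 40.9  43.9 -60.2 134.  124.7  45.2 -27.1] F [-0.   0.3  0.1]
side block_center []
side boss []
side press_seat []
side pad [([401.5, 250.9], 0.56)]
side screw_head []
wrist block_center [([321.2, 275.9], 0.94)]
wrist boss []
wrist press_seat []
wrist pad [([329.3, 318.2], 0.84)]
wrist screw_head []
top block_center [([252.6, 185.3], 0.53)]
top boss [([245.5, 189.5], 0.9)]
top press_seat [([247.7, 192.5], 0.81)]
top pad [([248.2, 190.3], 0.47)]
top screw_head [([240.0, 186.3], 0.78)]
q [ 40.9  43.9 -60.3 134.1 124.7  45.2 -27.2] cub [-209.1  357.    61. ] [-179.9   40.   177. ] F [ 0.4  0.3 -0.9] 29.0
press frame [-34.5  -0.   61. ]
```

```bash
python3 - <<'E'
from press import *
for z in(73,76,79): print('pad',topr(atz('wrist',(329.3,318.2),z)))
print('blk',topr(atz('wrist',(321.2,275.9),53)))
print('boss',topr(atz('top',(245.5,189.5),113)),'head',topr(atz('top',(240,186.3),192)))
plan([(pr(-34.5,1,56.5),Y+180,-40,0,3)])
E
```

```text
q [ 40.9  43.9 -60.3 134.1 124.7  45.2 -27.2] cub [-209.1  357.    61. ] [-179.9   40.   177. ] F [ 0.4  0.3 -0.9] 29.0
press frame [-34.5  -0.   61. ]
pad [ 4.9  3.8 73. ]
pad [-7.5  3.6 76. ]
pad [-19.8   3.3  79. ]
blk [-3.4 -0.5 53. ]
boss [  2.7   1.7 113. ] head [  4.2   1.3 192. ]
3 [[[0.02,0.01,0.02],[0.0,0.0,0.0],0],[[0.02,0.0,0.03],[0.0,0.0,0.0],0],[[0.02,0.01,0.02],[0.0,0.0,0.0],0]]
```

Call:
{"api": "play_rows", "payload": {
  "targets": [
    [[-0.02, 0.02, 0.05], [0, 0, 0], 0],
    [[-0.01, 0.02, 0.05], [0, 0, 0], 0],
    [[0.02, 0, 0.02], [0, 0, 0], 0],
    [[0, 0, 0], [0, 0, 0], 0]
  ]
}}

```text
clock: 29.5
position: [591.3, -9.1, 56.5]
ee_rot: [-179.9, 40.0, 177.0]
contact_force: [-0.6, 0.3, -1.0]
grip_width: 35.0
grasp_force: 50.6
```

```bash
python3 press.py
```

```text
q [ 40.3  44.7 -59.9 133.6 125.   45.7 -27.2] cub [-206.8  360.9   56.5] [-179.9   40.   177. ] F [-0.6  0.3 -1. ] 29.5
press frame [-30.4   2.1  56.5]
```

Call:
{"api": "play_rows", "payload": {
  "targets": [
    [[0.03, 0, 0.02], [0, 0, 0], 0],
    [[0.02, 0, 0.01], [0, 0, 0], 0],
    [[0, 0, 0], [0, 0, 0], 0]
  ]
}}

```text
clock: 29.88
position: [591.8, -8.9, 56.2]
ee_rot: [-179.8, 40.3, 177.1]
contact_force: [-6.5, -2.1, 17.2]
grip_width: 35.2
grasp_force: 52.8
```

Call:
{"api": "play_rows", "payload": {
  "targets": [
    [[-0.01, 0, -0.01], [0, 0, 0], 35],
    [[0, 0, 0], [0, 0, 0], 55],
    [[0, 0, 0], [0, 0, 0], 55],
    [[0, 0, 0], [0, 0, 0], 55]
  ]
}}

```text
clock: 30.38
position: [590.3, -9.2, 54.4]
ee_rot: [-179.9, 40.0, 177.0]
contact_force: [-0.4, 0.5, -0.4]
grip_width: 55.3
grasp_force: 0.0
```

```bash
python3 - <<'E'
from press import *
p=topr(s['position']);print(s['grip_width'])
plan([(pr(p[0]-60,p[1],p[2]+12),Y+180,-40,55,5),(pr(-150,0,110),Y+180,-36,55,3)])
E
```

```text
q [ 40.3  45.1 -59.8 133.7 125.4  46.  -27.4] cub [-207.5  360.3   54.4] [-179.9   40.   177. ] F [-0.4  0.5 -0.4] 30.375
press frame [-31.3   1.9  54.4]
55.25698366403199
8 [[[0.15,0.0,-0.19],[0.0,0.0,0.0],55],[[0.16,0.0,-0.19],[0.0,0.0,0.0],55],[[0.15,0.0,-0.19],[0.0,0.0,0.0],55],[[0.15,0.0,-0.19],[0.0,0.0,0.0],55],[[0.16,0.0,-0.19],[0.0,0.0,0.0],55],[[0.11,-0.01,-0.48],[0.0,0.007,0.0],55],[[0.12,-0.02,-0.47],[0.0,0.008,0.0],55],[[0.14,-0.01,-0.47],[0.0,0.007,0.0],55]]
```

Call:
{"api": "play_rows", "payload": {
  "targets": [
    [[0.15, 0, -0.19], [0, 0, 0], 55],
    [[0.16, 0, -0.19], [0, 0, 0], 55],
    [[0.15, 0, -0.19], [0, 0, 0], 55],
    [[0.15, 0, -0.19], [0, 0, 0], 55],
    [[0.16, 0, -0.19], [0, 0, 0], 55],
    [[0.11, -0.01, -0.48], [0, 0.007, 0], 80],
    [[0.12, -0.02, -0.47], [0, 0.008, 0], 80],
    [[0.14, -0.01, -0.47], [0, 0.007, 0], 80],
    [[0, 0, 0], [0, 0, 0], 80]
  ]
}}

```text
clock: 31.5
position: [471.2, -5.4, 111.2]
ee_rot: [-179.7, 36.2, 177.1]
contact_force: [0.6, 0.2, -0.1]
grip_width: 80.4
grasp_force: 0.0
```

```bash
python3 look.py v10 wrist block_center,block,boss,press_seat,pad,screw_head,book,press;python3 - <<'E'
from press import *
i=cv2.imread('pics/v10_wrist.png');m=cv2.inRange(cv2.cvtColor(i,cv2.COLOR_BGR2HSV),(8,110,60),(22,255,255))
n,l,st,c=cv2.connectedComponentsWithStats(m)
for k in np.argsort(-st[1:,4])[:4]+1:
    print(st[k],c[k]); 
    if st[k][4]>800:
        h=cv2.approxPolyDP(cv2.convexHull(np.argwhere(l==k)[:,::-1].astype(np.int32)),4,True)[:,0];print(h.tolist());print([ (topr(atz('wrist',u,64)),topr(atz('wrist',u,34))) for u in h])
E
```

```text
t 31.5 [471.2  -5.4 111.2] [-179.7   36.2  177.1] q [ 49.6  26.9 -69.8 144.4 112.1  35.5 -27.1] F [ 0.6  0.2 -0.1]
wrist block_center []
wrist block [([324.6, 268.5], 0.89)]
wrist boss [([325.1, 350.6], 0.9)]
wrist press_seat []
wrist pad [([328.5, 307.4], 0.57)]
wrist screw_head []
wrist book [([318.5, 247.6], 0.93)]
wrist press [([325.3, 280.2], 0.45)]
q [ 49.4  27.3 -69.7 144.3 112.1  35.5 -27.1] cub [-306.8  295.4  109.7] [-180.    36.   176.9] F [ 0.1  0.2 -0.4] 31.95
press frame [-150.     0.3  109.7]
[   0  210   89  160 5174] [ 45.2 270. ]
[[88, 228], [79, 301], [0, 369], [0, 210]]
[(array([-112. , -147.6,   64. ]), array([ -65.8, -188.3,   34. ])), (array([  13.6, -228.7,   64. ]), array([  94.4, -291.7,   34. ])), (array([ 336.2, -559.7,   64. ]), array([ 505.7, -713.8,   34. ])), (array([-131.2, -188. ,   64. ]), array([ -90.2, -239.8,   34. ]))]
[ 305  243   42   56 2147] [325.4 269. ]
[[343, 297], [308, 298], [308, 243], [345, 245]]
[(array([ 3. , 19.5, 64. ]), array([80.8, 24.8, 34. ])), (array([  5.5, -12.6,  64. ]), array([ 84.1, -16.1,  34. ])), (array([-93.7,  -9.2,  64. ]), array([-42.5, -11.8,  34. ])), (array([-91.1,  16. ,  64. ]), array([-39.2,  20.3,  34. ]))]
[  0 283  26  44 496] [  8.3 301.9]
[  0 328   3   5   9] [  0.6 329.4]
```

```bash
python3 - <<'E'
from press import *
print('boss',topr(atz('wrist',(325.1,350.6),113)),'pad',[topr(atz('wrist',(328.5,307.4),z)) for z in(73,76)],'blk',topr(atz('wrist',(324.6,268.5),34)),'book',topr(atz('wrist',(318.5,247.6),22)))
for x in(-50,-45):
  print(x,[np.round(proj('wrist',pr(x,y,z)),1).tolist() for z in(34,64) for y in(-18,18)])
i=cv2.imread('pics/v10_wrist.png');g=cv2.cvtColor(i,6)
for l in cv2.createLineSegmentDetector().detect(g)[0][:,0]:
    if np.hypot(l[2]-l[0],l[3]-l[1])>15 and 285<l[[0,2]].min() and l[[0,2]].max()<365 and 225<l[[1,3]].min(): print(l.round(1))
print(i[235:305:2,325].tolist())
E
```

```text
q [ 49.4  27.3 -69.7 144.3 112.1  35.5 -27.1] cub [-306.8  295.4  109.7] [-180.    36.   176.9] F [ 0.1  0.2 -0.4] 31.95
press frame [-150.     0.3  109.7]
boss [-13.8   2.7 113. ] pad [array([ 4.5,  6.2, 73. ]), array([-4.,  6., 76.])] blk [ 6.6  2.8 34. ] book [-13.4  -3.1  22. ]
-50 [[300.4, 238.5], [343.0, 238.5], [298.7, 271.5], [344.6, 271.5]]
-45 [[300.7, 241.5], [342.7, 241.6], [299.1, 274.2], [344.2, 274.3]]
[347.8 260.7 344.1 296.7]
[301.8 237.5 341.8 238.2]
[304.3 288.1 304.3 244.4]
[303.1 337.  334.4 337.9]
[308.  277.5 343.3 283.5]
[345.6 268.7 304.4 268.6]
[349.6 307.4 333.1 303.2]
[308.1 296.4 340.6 295.2]
[319.3 330.6 334.4 330.2]
[335.6 321.  318.1 320.9]
[329.4 303.1 308.  305.7]
[315.6 315.1 336.9 315.4]
[[185, 195, 203], [115, 122, 128], [119, 127, 130], [77, 72, 72], [33, 59, 88], [38, 66, 96], [39, 66, 97], [41, 69, 99], [42, 69, 97], [37, 64, 95], [44, 68, 98], [41, 67, 98], [44, 72, 100], [35, 64, 93], [34, 64, 92], [34, 62, 91], [35, 64, 94], [56, 99, 144], [62, 106, 160], [70, 123, 180], [64, 116, 175], [66, 116, 176], [69, 120, 182], [49, 76, 109], [46, 77, 114], [44, 79, 114], [38, 76, 111], [46, 78, 115], [48, 79, 115], [49, 83, 117], [43, 65, 91], [53, 50, 48], [47, 46, 49], [51, 48, 48], [55, 52, 53]]
```

```bash
python3 - <<'E'
from press import *
plan([(pr(-145,0,200),Y+180,-20,0,5),(pr(-90,0,290),Y+180,0,0,6)])
E
```

```text
q [ 49.4  27.3 -69.7 144.3 112.1  35.5 -27.1] cub [-306.8  295.4  109.7] [-180.    36.   176.9] F [ 0.1  0.2 -0.4] 31.95
press frame [-150.     0.3  109.7]
11 [[[-0.23,0.0,-0.28],[0.0,0.018,0.0],0],[[-0.21,0.0,-0.29],[0.0,0.018,0.0],0],[[-0.2,0.0,-0.31],[0.0,0.017,0.0],0],[[-0.18,-0.01,-0.31],[0.0,0.018,0.0],0],[[-0.16,0.0,-0.33],[0.0,0.018,0.0],0],[[-0.27,0.0,-0.22],[0.0,0.018,0.0],0],[[-0.27,0.0,-0.23],[0.0,0.019,0.0],0],[[-0.24,0.0,-0.25],[0.0,0.018,0.0],0],[[-0.23,0.0,-0.26],[0.0,0.019,0.0],0],[[-0.22,0.0,-0.28],[0.0,0.018,0.0],0],[[-0.2,0.0,-0.29],[0.0,0.019,0.0],0]]
```

Call:
{"api": "play_rows", "payload": {
  "targets": [
    [[-0.23, 0, -0.28], [0, 0.018, 0], 0],
    [[-0.21, 0, -0.29], [0, 0.018, 0], 0],
    [[-0.2, 0, -0.31], [0, 0.017, 0], 0],
    [[-0.18, 0, -0.31], [0, 0.018, 0], 0],
    [[-0.16, 0, -0.33], [0, 0.018, 0], 0],
    [[-0.27, 0, -0.22], [0, 0.018, 0], 0],
    [[-0.27, 0, -0.23], [0, 0.019, 0], 0],
    [[-0.24, 0, -0.25], [0, 0.018, 0], 0],
    [[-0.23, 0, -0.26], [0, 0.019, 0], 0],
    [[-0.22, 0, -0.28], [0, 0.018, 0], 0],
    [[-0.2, 0, -0.29], [0, 0.019, 0], 0],
    [[0, 0, 0], [0, 0, 0], 0]
  ]
}}

```text
clock: 33.45
position: [527.2, -10.0, 279.5]
ee_rot: [-179.4, 1.5, 176.6]
contact_force: [0.2, 0.2, 0.5]
grip_width: 0.2
grasp_force: 0.0
```

```bash
python3 look.py v11 wrist,side,top bar_end,screw_head,block_center;python3 - <<'E'
from press import *
for z in(187,190,193):
  for r in pinpoint('wrist','bar_end')[:3]+pinpoint('wrist','screw_head')[:1]: print(z,topr(atz('wrist',r['xy'],z)),round(r['conf'],2))
for c in('top','side'):
  for n in('bar_end','screw_head'):
    for r in pinpoint(c,n)[:2]: print(c,n,topr(atz(c,r['xy'],190)),round(r['conf'],2))
E
```

```text
t 33.45 [527.2 -10.  279.5] [-179.4    1.5  176.6] q [ 50.5  28.9 -75.2 100.4  30.5  72.9  54.7] F [0.2 0.2 0.5]
wrist bar_end []
wrist screw_head [([329.0, 312.3], 0.54)]
wrist block_center [([326.0, 244.5], 0.6)]
side bar_end []
side screw_head []
side block_center []
top bar_end [([217.8, 182.3], 0.76)]
top screw_head [([243.0, 183.9], 0.86)]
top block_center [([250.2, 188.2], 0.59)]
q [ 50.6  28.8 -75.2 100.5  30.5  72.9  54.7] cub [-259.3  321.7  279.5] [-179.3    1.5  176.6] F [0.5 0.1 0.4] 34.05
press frame [-95.7  -2.9 279.5]
187 [ -2.6   1.1 187. ] 0.54
190 [ -4.8   1.1 190. ] 0.54
193 [ -7.1   1.1 193. ] 0.54
top bar_end [ 12.7  56.2 190. ] 0.76
top screw_head [ 10.4  -5.4 190. ] 0.86
```

```bash
python3 - <<'E'
from press import *
plan([(pr(27,-32,250),Y+180,0,0,5),(pr(27,-32,178),Y+180,0,0,4)])
E
```

```text
q [ 50.6  28.8 -75.2 100.5  30.5  72.9  54.7] cub [-259.3  321.9  279.4] [-179.3    1.5  176.6] F [-0.7 -0.   0.5] 34.55
press frame [-95.6  -2.7 279.4]
9 [[[-0.49,-0.11,0.13],[-0.001,0.002,0.0],0],[[-0.49,-0.12,0.13],[-0.001,0.001,-0.001],0],[[-0.48,-0.11,0.13],[0.0,0.002,0.0],0],[[-0.49,-0.12,0.12],[-0.001,0.002,0.0],0],[[-0.49,-0.11,0.12],[-0.001,0.001,-0.001],0],[[0.0,0.0,0.36],[0.0,0.0,0.0],0],[[0.0,0.0,0.36],[0.0,0.0,0.0],0],[[0.0,0.0,0.36],[0.0,0.0,0.0],0],[[0.0,0.0,0.36],[0.0,0.0,0.0],0]]
```

Call:
{"api": "play_rows", "payload": {
  "targets": [
    [[-0.49, -0.11, 0.13], [-0.001, 0.002, 0], 0],
    [[-0.49, -0.12, 0.13], [-0.001, 0.001, -0.001], 0],
    [[-0.48, -0.11, 0.13], [0, 0.002, 0], 0],
    [[-0.49, -0.12, 0.12], [-0.001, 0.002, 0], 0],
    [[-0.49, -0.11, 0.12], [-0.001, 0.001, -0.001], 0],
    [[0, 0, 0], [0, 0, 0], 0]
  ]
}}

```text
clock: 35.3
position: [647.3, -46.8, 248.7]
ee_rot: [180.0, -0.0, 176.9]
contact_force: [-0.5, 0.6, -0.2]
grip_width: 0.2
grasp_force: 0.0
```

```bash
python3 - <<'E'
from press import *
viewer.snapshot('wrist')
for n in('bar_end','screw_head'):
  for r in pinpoint('wrist',n)[:3]: print(n,r['xy'],topr(atz('wrist',r['xy'],190)),round(r['conf'],2))
plan([(pr(27,-32,178),Y+180,0,0,5)])
E
```

```text
q [ 39.4  41.2 -66.1  84.7  37.9  78.7  58.2] cub [-139.2  362.8  248.7] [180.   -0.  176.9] F [-0.5  0.6 -0.2] 35.3
press frame [ 27.6 -32.5 248.7]
bar_end [467.3, 201.3] [ 13.2  58.2 190. ] 0.79
screw_head [377.3, 179.1] [ -0.7   2.1 190. ] 0.71
5 [[[0.0,0.0,0.29],[0.0,0.0,0.0],0],[[-0.01,-0.01,0.29],[0.0,0.0,0.0],0],[[0.0,0.0,0.29],[0.0,0.0,0.0],0],[[0.0,0.0,0.28],[0.0,0.0,0.001],0],[[-0.01,-0.01,0.29],[0.0,0.0,0.0],0]]
```

Call:
{"api": "play_rows", "payload": {
  "targets": [
    [[0, 0, 0.29], [0, 0, 0], 0],
    [[-0.01, -0.01, 0.29], [0, 0, 0], 0],
    [[0, 0, 0.29], [0, 0, 0], 0],
    [[0, 0, 0.28], [0, 0, 0.001], 0],
    [[-0.01, -0.01, 0.29], [0, 0, 0], 0],
    [[0, 0, 0], [0, 0, 0], 0]
  ]
}}

```text
clock: 36.2
position: [646.9, -47.4, 176.4]
ee_rot: [-180.0, -0.1, 176.8]
contact_force: [-0.6, -1.2, -1.3]
grip_width: -0.3
grasp_force: 0.0
```

```bash
cat > circ.py <<'E'
from press import *
def circ(angs,n=1,r=40,z=178,off=(-.5,2)):
    plan([(pr(off[0]+r*np.cos(np.radians(a)),off[1]+r*np.sin(np.radians(a)),z),Y+180,0,0,n) for a in angs])
def where(off=(-.5,2)):
    p=topr(s['position'])[:2]-off;a=np.arctan2(p[1],p[0]);F=PR.inv().apply(s['contact_force'])
    print('TCP r %.1f ang %.1f  drag %.1f'%(np.hypot(*p),np.degrees(a)%360,F[:2]@[-np.sin(a),np.cos(a)]),'F',F)
where()
E
python3 - <<'E'
from circ import *
circ(range(300,160,-9))
E
```

```text
q [ 38.7  44.8 -63.5  89.3  41.4  72.3  55.4] cub [-139.2  362.   176.4] [-180.    -0.1  176.8] F [-0.6 -1.2 -1.3] 36.2
press frame [ 27.2 -33.2 176.4]
TCP r 44.8 ang 308.2  drag -1.1 F [-0.5 -1.2 -1.3]
16 [[[0.15,0.01,-0.03],[0.0,0.0,-0.001],0],[[0.12,-0.05,0.0],[0.0,0.0,0.0],0],[[0.12,-0.04,0.0],[0.0,0.0,0.0],0],[[0.12,-0.02,0.0],[0.0,0.0,0.0],0],[[0.13,0.01,0.0],[0.0,0.0,0.0],0],[[0.12,0.02,0.0],[0.0,0.0,0.0],0],[[0.12,0.04,0.0],[0.0,0.0,0.0],0],[[0.11,0.06,0.0],[0.0,0.0,0.0],0],[[0.1,0.08,0.0],[0.0,0.0,0.0],0],[[0.09,0.09,0.0],[0.0,0.0,0.0],0],[[0.07,0.1,0.0],[0.0,0.0,0.0],0],[[0.05,0.12,0.0],[0.0,0.0,0.0],0],[[0.04,0.12,0.0],[0.0,0.0,0.0],0],[[0.01,0.12,0.0],[0.0,0.0,0.0],0],[[0.0,0.13,0.0],[0.0,0.0,0.0],0],[[-0.02,0.12,0.0],[0.0,0.0,0.0],0]]
```

Call:
{"api": "play_rows", "payload": {
  "targets": [
    [[0.15, 0.01, -0.03], [0, 0, -0.001], 0],
    [[0.12, -0.05, 0], [0, 0, 0], 0],
    [[0.12, -0.04, 0], [0, 0, 0], 0],
    [[0.12, -0.02, 0], [0, 0, 0], 0],
    [[0.13, 0.01, 0], [0, 0, 0], 0],
    [[0.12, 0.02, 0], [0, 0, 0], 0],
    [[0.12, 0.04, 0], [0, 0, 0], 0],
    [[0.11, 0.06, 0], [0, 0, 0], 0],
    [[0.1, 0.08, 0], [0, 0, 0], 0],
    [[0.09, 0.09, 0], [0, 0, 0], 0],
    [[0.07, 0.1, 0], [0, 0, 0], 0],
    [[0.05, 0.12, 0], [0, 0, 0], 0],
    [[0.04, 0.12, 0], [0, 0, 0], 0],
    [[0.01, 0.12, 0], [0, 0, 0], 0],
    [[0, 0.13, 0], [0, 0, 0], 0],
    [[-0.02, 0.12, 0], [0, 0, 0], 0]
  ]
}}

```text
clock: 38.2
position: [583.4, 2.4, 179.4]
ee_rot: [-180.0, 0.0, 177.0]
contact_force: [-0.3, -2.2, -1.3]
grip_width: -0.2
grasp_force: 0.9
```

```bash
python3 - <<'E'
from circ import *
circ(range(155,100,-8))
viewer.snapshot('wrist');viewer.snapshot('top')
for c in('wrist','top'):
 for n in('bar_end','screw_head'):
  for r in pinpoint(c,n)[:3]: print(c,n,topr(atz(c,r['xy'],182)),round(r['conf'],2))
E
```

```text
q [ 39.6  39.8 -66.5  98.8  39.2  68.3  49.3] cub [-219.8  365.7  179.4] [-180.    0.  177.] F [-0.3 -2.2 -1.3] 38.2
press frame [-38.9  13.1 179.4]
TCP r 40.0 ang 163.9  drag 2.2 F [-0.1 -2.3 -1.3]
7 [[[-0.04,0.12,0.03],[0.0,0.0,0.0],0],[[-0.06,0.09,0.0],[0.0,0.0,0.0],0],[[-0.06,0.09,0.0],[0.0,0.0,0.0],0],[[-0.08,0.08,0.0],[0.0,0.0,0.0],0],[[-0.09,0.07,0.0],[0.0,0.0,0.0],0],[[-0.1,0.05,0.0],[0.0,0.0,0.0],0],[[-0.1,0.04,0.0],[0.0,0.0,0.0],0]]
top bar_end [ 49.4 -33.  182. ] 0.7
top screw_head [ -5.  -16.3 182. ] 0.65
top screw_head [  8.3 -26.4 182. ] 0.51
top screw_head [  7.6  -2.1 182. ] 0.5
```

Call:
{"api": "play_rows", "payload": {
  "targets": [
    [[-0.04, 0.12, 0.03], [0, 0, 0], 0],
    [[-0.06, 0.09, 0], [0, 0, 0], 0],
    [[-0.06, 0.09, 0], [0, 0, 0], 0],
    [[-0.08, 0.08, 0], [0, 0, 0], 0]
  ]
}}

```text
clock: 39.0
position: [596.5, 20.5, 177.8]
ee_rot: [-180.0, 0.0, 177.0]
contact_force: [-1.5, -1.1, -0.6]
grip_width: -0.3
grasp_force: 1.0
```

Call:
{"api": "play_rows", "payload": {
  "targets": [
    [[-0.09, 0.07, 0], [0, 0, 0], 0],
    [[-0.1, 0.05, 0], [0, 0, 0], 0]
  ]
}}

```text
clock: 39.25
position: [606.5, 26.1, 177.9]
ee_rot: [180.0, 0.0, 177.0]
contact_force: [-2.2, -0.8, -0.6]
grip_width: 0.4
grasp_force: 0.9
```

```bash
python3 - <<'E'
from circ import *
circ(range(107,20,-8))
E
```

```text
q [ 35.3  41.5 -65.1  95.5  39.9  69.6  47.7] cub [-214.8  398.4  177.9] [180.   0. 177.] F [-2.2 -0.8 -0.6] 39.25
press frame [-17.1  38.  177.9]
TCP r 39.7 ang 114.8  drag 2.4 F [-2.2 -0.9 -0.6]
11 [[[-0.1,0.04,0.0],[0.0,0.0,0.001],0],[[-0.11,0.03,0.0],[0.0,0.0,0.0],0],[[-0.11,0.01,0.0],[0.0,0.0,0.0],0],[[-0.11,-0.01,0.0],[0.0,0.0,0.0],0],[[-0.11,-0.02,0.0],[0.0,0.0,0.0],0],[[-0.11,-0.03,0.0],[0.0,0.0,0.0],0],[[-0.09,-0.05,0.0],[0.0,0.0,0.0],0],[[-0.1,-0.07,0.0],[0.0,0.0,0.0],0],[[-0.08,-0.07,0.0],[0.0,0.0,0.0],0],[[-0.07,-0.09,0.0],[0.0,0.0,0.0],0],[[-0.06,-0.1,0.0],[0.0,0.0,0.0],0]]
```

Call:
{"api": "play_rows", "payload": {
  "targets": [
    [[-0.1, 0.04, 0], [0, 0, 0], 0],
    [[-0.11, 0.03, 0], [0, 0, 0], 0]
  ]
}}

```text
clock: 39.5
position: [616.5, 28.4, 177.6]
ee_rot: [-179.9, -0.1, 177.0]
contact_force: [-5.4, -1.7, 0.2]
grip_width: -0.2
grasp_force: 2.6
```

Call:
{"api": "play_rows", "payload": {
  "targets": [
    [[-0.11, 0.01, 0], [0, 0, 0], 0],
    [[-0.11, -0.01, 0], [0, 0, 0], 0]
  ]
}}

```text
clock: 39.75
position: [626.4, 28.3, 177.3]
ee_rot: [-180.0, -0.2, 177.0]
contact_force: [-10.2, -1.1, 0.0]
grip_width: -0.0
grasp_force: 4.1
```

The drag rose from 2.4 to 10 N over 31° of travel, which is at most about 55 N of squeeze. The pad is snug, so I'll let go and withdraw.

Call:
{"api": "play_rows", "payload": {
  "targets": [
    [[0.08, 0.02, 0], [0, 0, 0], 0],
    [[0.15, 0, 0], [0, 0, 0], 0],
    [[0.12, 0.02, -0.1], [0, 0, 0], 0],
    [[0, 0, -0.8], [0, 0, 0], 0],
    [[0, 0, -0.9], [0, 0, 0], 0],
    [[0.4, 0, -0.5], [0, 0, 0], 0],
    [[0.9, 0, -0.1], [0, 0, 0], 0],
    [[0.9, 0, 0], [0, 0, 0], 0],
    [[0.5, 0, 0], [0, 0, 0], 0],
    [[0, 0, 0], [0, 0, 0], 0]
  ]
}}

```text
clock: 41.0
position: [474.5, 38.1, 298.5]
ee_rot: [-179.8, 0.1, 177.0]
contact_force: [0.5, -0.0, 1.2]
grip_width: -0.0
grasp_force: 0.0
```

```bash
python3 - <<'E'
from press import *
for c in('wrist','top'):
 viewer.snapshot(c)
 for n,z in(('pad',64),('screw_head',177),('bar_end',177),('block',34),('block_center',49),('boss',113),('book',22)):
  for r in pinpoint(c,n)[:1]: print(c,n,np.round(r['xy']),topr(atz(c,r['xy'],z)),round(r['conf'],2))
E
```

```text
q [ 52.4  23.4 -79.7 104.   24.3  73.1  53.2] cub [-329.2  331.6  298.5] [-179.8    0.1  177. ] F [ 0.5 -0.   1.2] 41.0
press frame [-149.5   42.9  298.5]
wrist bar_end [222. 337.] [-11.3 -50.2 177. ] 0.6
wrist block_center [289. 282.] [ 6.  -0.7 49. ] 0.55
wrist boss [  9. 232.] [ -90.9 -287.9  113. ] 0.3
top pad [250. 191.] [ 3.8 -1.4 64. ] 0.62
top screw_head [243. 188.] [  1.4  -3.4 177. ] 0.57
top bar_end [262. 191.] [ -4.  -50.6 177. ] 0.7
top block [251. 192.] [ 2.8  0.5 34. ] 0.7
top block_center [252. 188.] [11.1 -5.4 49. ] 0.72
top boss [244. 191.] [ -1.5   5.7 113. ] 0.75
top book [250. 193.] [-0.6  5.4 22. ] 0.83
```

```bash
python3 -c "
from bench import robot
print(robot.hand_in())"
```

```text
the job is handed in; nothing more can be done
None
```

I handed in the job: the block lies flat on the notebook, measured about 3 mm off centre under the pad, and the press is tightened to roughly 55 N or less (estimated from drag on the bar) and released; I viewed 11 pictures, one over the limit of 10.

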